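# Re-clamp a trophy plinth with its nameplate up

## Task

The walnut trophy plinth sits loosely in the little blue vice with its brass nameplate facing sideways. Take it out, set it down on the leather desk pad to turn it, and put it back flat on the vice bed between the jaws, square and centred, with the nameplate on top; then slide the jaw firmly against it, so the plinth is tight against the fixed jaw, and let go. Leave the cup, the tin and the screwdriver where they are.

Things in the scene. Friction and masses are not known exactly. Their poses are not given: they have to be found in the camera images.
- vice: Small blue vice fixed to the desk. Origin under it at desk level; x along the slide, from slide jaw to fixed jaw; z up. Bed 50 mm wide (y), top 22 mm above the desk, x = -120 to +80 mm; lugs 84 mm wide, 6 mm high at both ends (x -133 to -103, 65 to 95 mm). Both jaws are 50 mm wide and rise 28 mm above the bed; fixed jaw from x = +45 mm (its face) to +70 mm.
- fixed_jaw (a point): Foot of the fixed jaw's face: middle of the jaw, on top of the bed (22 mm above the desk); the vice's axes.
- jaw (a joint): Opening between the jaw faces in m: 0 shut, 0.078 fully open; the slide jaw opens towards the vice's -x. It takes about 4 N to slide, has no spring and stays where it is left. At the start it stands 1 to 6 mm wider than the 40 mm thick plinth.
- jaw_tab (a point): Centre of the top of the red grip tab on the slide jaw, 84 mm above the desk, 42 mm behind the slide jaw's face. Tab: 22 mm along the slide, 14 mm across (pinch this way), 48 mm free height. The carriage below it reaches 59 mm behind the face, is 46 mm wide and ends 14 mm above the bed.
- plinth: Walnut block, 0.11 to 0.22 kg: 40 mm along its x, 64 mm along y, 56 mm along z. Origin in the middle of its felt-covered underside (z = 0 to 56 mm). The flush brass nameplate (48 x 34 mm) is on its +x face: that face must end on top. At the start it stands upright on the bed, its x and y along the vice's.
- plinth_center (a point): Centre of the plinth, 28 mm above its origin; the plinth's axes.
- pad: Dark green leather desk pad, 180 x 180 mm, 4 mm thick, fixed to the desk. Origin in the middle of its underside; z up.
- cup: Brass trophy cup, bystander, 92 mm high, 62 mm across at the rim; origin under its foot.
- tin: Tin of polish with a red band, bystander, 64 mm across, 35 mm high; origin under it.
- driver: Screwdriver with a yellow handle, bystander, 170 mm long, lying along its x; origin under its middle.
Things that resemble listed ones, but are neither listed nor needed, are in the scene too. Of the things shaped like the vice, the blue one is meant.

How it is judged:
On the way, in this order (a step that is already met when the one before it is completed fails the run):
1. the plinth has been set down on the leather pad and let go (contact force between plinth and pad above 0.3 N and contact force between the fingers and plinth below 0.05 N and linear speed of plinth below 0.02 m/s), for 0.2 s.
2. the plinth lies between the jaws with the nameplate up and the slide jaw presses it against the fixed jaw with more than 4 N (angle between plinth's own x axis and vertical below 0.06 rad and z of plinth_center in the frame of vice between 0.0395 and 0.0445 m and x of plinth_center in the frame of vice between 0.014 and 0.02 m and y of plinth_center in the frame of vice between -0.015 and 0.015 m and angle between the y axis of plinth and the y axis of vice, either way round below 0.06 rad and value of joint jaw below 0.058 m and contact force between jaw and plinth above 4 N and contact force between the fingers and plinth below 0.05 N), for 0.1 s.
At the end, for the whole second after the job is handed in: Plinth on the vice bed (2.5 mm), nameplate face up and square to the slide within 3.4 degrees, centred across the jaws within 15 mm, centre within 3 mm of 28 mm from the fixed jaw face, jaw opening under 58 mm; still, let go; bystanders within 20 mm of where they began (angle between plinth's own x axis and vertical below 0.06 rad and z of plinth_center in the frame of vice between 0.0395 and 0.0445 m and x of plinth_center in the frame of vice between 0.014 and 0.02 m and y of plinth_center in the frame of vice between -0.015 and 0.015 m and angle between the y axis of plinth and the y axis of vice, either way round below 0.06 rad and value of joint jaw below 0.058 m and linear speed of plinth below 0.01 m/s and contact force between the fingers and anything else below 0.05 N and distance of each of cup, tin, driver from where it was at the start of the episode below 0.02 m); the robot touches nothing.
It fails at once if the cup, the tin or the screwdriver is moved more than 20 mm, or the cup is tipped over (distance of any of cup, tin, driver from where it was at the start of the episode above 0.02 m or angle between cup's own z axis and vertical above 0.5 rad).
It also fails if it takes over 72 s, if anything falls off the work surface, if the arm or the gripper's body presses on something with over 40 N, if the wrist force passes 120 N, or if a joint passes its speed limit or range.

## Robot

A 7-joint arm with a two-finger parallel gripper is mounted at the origin on the work surface. World frame = base frame: x ahead of the robot, y to its left, z up, the work surface at z = 0. Lengths are in m, angles in rad, forces in N, time in s.
With the tool pointing down it reaches from about 0.4 to 0.85 m from the base axis. Payload 10.4 kg.
Tool frame: the origin (TCP) lies between the finger pads; the fingertips stand manip.finger_overhang ahead of it and the grasp point (between the pads) lies 11 mm behind it (manip.finger_overhang is the distance from the TCP to the fingertips, in m); x points along the fingers, z is the direction in which the jaws open and shut, and the axes are right-handed (so a half turn about x gives the same grasp; the last joint's range is limited). The gripper opens to 85 mm and grips with 20 to 120 N. Pads are 22 mm wide; open, the fingers measure 114 mm over their backs; the gripper's body (76 mm by 85 mm) begins 54 mm behind the grasp point. The pads swing forward as they close: fully open they stand 13 mm farther back than shut.
Start: joints at [1.154, 0.332, -0.065, 1.46, 0.022, 1.35, -0.088], TCP at [0.24, -0.577, 0.218] pointing down, gripper open.
Joint ranges: [-2.6, 2.6], [-0.5, 2.12], [-1.47, 1.34], [0.16, 2.42], [-1.27, 4.41], [0.06, 2.06], [-2.6, 2.6]. Speed limits (rad/s): [2.22, 2.22, 2.79, 2.79, 3.14, 3.14, 3.14].

## Interface

Orientations are given as a unit quaternion [x, y, z, w].
In Python, from workcell import get_obs, camera, workorder, manip gives the robot as it stands. The module is installed in compiled form; this text tells all that it offers.
- The arm moves only by the tool play_rows, never from a script. Its argument "increments" is text: rows parted by semicolons, each of 4 numbers parted by spaces: the shift along the tool's x, y, z in m, then the turn about the tool's x in rad. A call has 1 to 20 rows; each row shifts and turns the pose as measured when the row begins, along the tool's axes as they then stand; what a row does not reach is not made up. A row lasts 1/10 s, in which the tool goes at most 50 mm and 8.59 degrees, less where a joint would pass 70% of its speed; a pose out of reach is approached as far as the arm can. A call is refused whole if a number of a shift passes 0.05 or a number of a turn 0.15, either way. A call with a gripper value outside its range is refused whole. "hand" is the gripper command: -1 is fully open, 1 is shut, values between are in proportion, set as the call begins (left out, the last holds). The fingers move at their own pace and stop on an object; "squeeze" is the grip in N (left out, the last holds). Time passes only in rows, so rows that do not move let the fingers close. It gives the time, the measured TCP pose, the force and the opening at its end, in the units of the state.
- get_obs(): the state, without advancing time (a new reading comes with each control period).
- camera(name): name is "side" or "top"; returns a dict with "img" (384x512x3 uint8, blue, green, red), "fov_y" (degrees; the focal length in pixels is half the picture's height over the tangent of half this angle, whatever the lens; pixels are square), "cx", "cy" (the principal point, pixels), "distortion" ([k1, k2, p1, p2, k3] as OpenCV has them; the pictures are not rectified), "R" (3x3) and "t" (3): a world point X has camera coordinates R X + t. Camera axes: x right, y down, z forward; pixel columns grow to the right and rows downward; lengths in m; the calibration is good to about 2 mm. A picture is of the moment at which its call begins. There is no depth.
- workorder.hand_in(): hands the job in, once; it reports no verdict.
The state is a dict: "clock": time; "joint_pos": joint angles; "joint_velocities": joint speeds; "tau": joint torques, N m; "position": TCP position; "ee_rot": TCP orientation; "ft_force": force on the tool from outside, world axes, zero at the start; "torque": the same for the moment, N m; "grip_width": opening from 0.0 (shut) to 1.0 (fully open).
Only numpy, scipy, OpenCV 4.12 (cv2) and the standard library are available. Lean on these libraries where they do the work, as an engineer would, in place of code of your own. Each camera call takes 0.05 s, during which the arm holds its last target.

## Working session

There is one attempt and no reset: what is moved stays moved. The work goes in short steps, Python scripts to look and compute and a tool call to move; the robot and the scene stay as the last step left them, time stands still between calls to the robot, and variables do not carry over. Pictures are saved under pics/ and viewed, and the job is handed in when it is done.

Besides the shell and the picture viewer there is one more tool, called after "Call:" as a command line: name --argument value ..., lists and objects as JSON in quotes. play_rows: Moves the arm, as the interface text tells. Its arguments: {"type":"object","properties":{"increments":{"type":"string"},"hand":{"type":"number"},"squeeze":{"type":"number"}},"required":["increments"]}

```bash
mkdir -p pics
cat > h.py <<'E'
import numpy as np, cv2
from workcell import get_obs, camera, workorder, manip
def K(c):
    f=c["img"].shape[0]/2/np.tan(np.radians(c["fov_y"])/2)
    return np.array([[f,0,c["cx"]],[0,f,c["cy"]],[0,0,1]])
def proj(c,P):
    r,_=cv2.Rodrigues(np.array(c["R"],float))
    return cv2.projectPoints(np.array(P,float).reshape(-1,3),r,np.array(c["t"],float),K(c),np.array(c["distortion"],float))[0].reshape(-1,2)
def ray(c,uv):
    n=cv2.undistortPoints(np.array(uv,float).reshape(-1,1,2),K(c),np.array(c["distortion"],float)).reshape(-1,2)
    d=np.c_[n,np.ones(len(n))]@np.array(c["R"]); o=-np.array(c["R"]).T@np.array(c["t"])
    return o,d
def onz(c,uv,z):
    o,d=ray(c,uv); return o+d*((z-o[2])/d[:,2])[:,None]
E
python3 - <<'E'
from h import *
o=get_obs(); print({k:np.round(v,4).tolist() for k,v in o.items()}, manip.finger_overhang)
for n in("side","top"):
    c=camera(n); np.savez(n+"0.npz",**{k:np.array(v) for k,v in c.items()}); cv2.imwrite(f"pics/{n}0.png",c["img"])
    print(n,c["fov_y"],c["cx"],c["cy"],c["distortion"],(-np.array(c["R"]).T@np.array(c["t"])).round(3),np.round(c["R"],3).tolist())
E
```

```text
{'clock': 0.0, 'joint_pos': [1.1544, 0.3329, -0.0647, 1.461, 0.0216, 1.3499, -0.0885], 'joint_velocities': [-0.0007, 0.0003, -0.003, -0.0015, -0.0005, 0.0009, -0.0008], 'tau': [-0.0006, -62.5434, 0.049, -39.1619, 0.0161, 0.0099, 0.0], 'position': [0.2397, -0.5768, 0.2176], 'ee_rot': [0.3928, 0.5886, -0.3923, 0.5877], 'ft_force': [0.1406, -0.117, -0.2141], 'torque': [-0.011, 0.0109, -0.0422], 'grip_width': 1.0054} 0.008
side 53.83170067021678 256.6441427221223 192.47707834524542 [0.01683356 0.         0.         0.         0.        ] [0.094 0.89  0.822] [[-0.893, -0.449, 0.009], [-0.281, 0.543, -0.792], [0.351, -0.71, -0.611]]
top 57.490470944139894 262.185491744381 192.63619287581147 [-0.0611876  0.         0.         0.         0.       ] [ 0.389 -0.007  1.092] [[0.014, -1.0, -0.019], [-0.99, -0.012, -0.139], [0.139, 0.02, -0.99]]
```

View pics/side0.png

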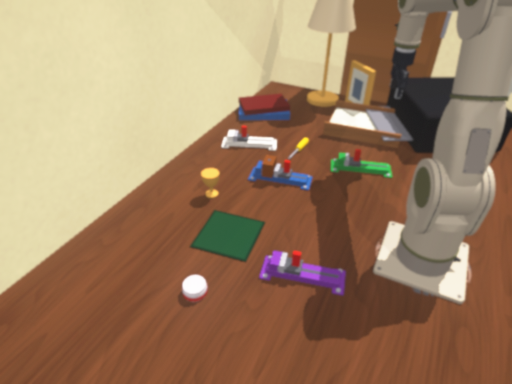

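View pics/top0.png

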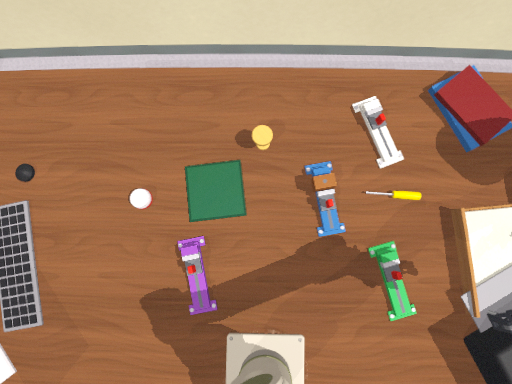

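Run:
```python
import cv2
a=cv2.imread("pics/top0.png")[150:250,290:390]; b=cv2.imread("pics/side0.png")[145:200,235:325]
cv2.imwrite("pics/ztop0.png",cv2.resize(a,None,fx=6,fy=6,interpolation=cv2.INTER_CUBIC))
cv2.imwrite("pics/zside0.png",cv2.resize(b,None,fx=8,fy=8,interpolation=cv2.INTER_CUBIC))
```

```text
(no output)
```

View pics/ztop0.png

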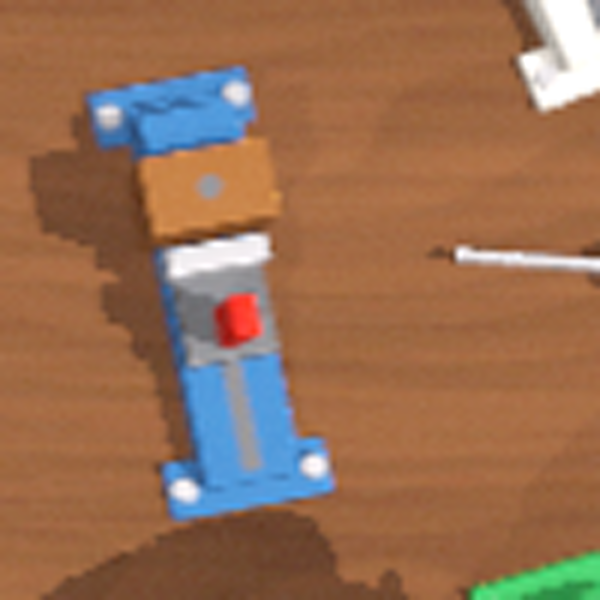

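View pics/zside0.png

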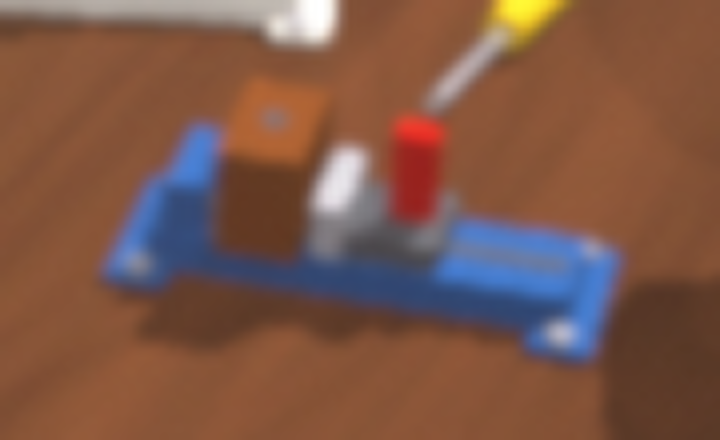

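```bash
cat > m0.py <<'E'
from h import *
from scipy.spatial.transform import Rotation as Ro
def ld(n):
    z=np.load(n+"0.npz"); return {k:z[k] for k in z}
t,s=ld("top"),ld("side")
def blobs(c,mask,box,amin=2):
    x0,y0,x1,y1=box; m=np.zeros_like(mask); m[y0:y1,x0:x1]=mask[y0:y1,x0:x1]
    n,l,st,ce=cv2.connectedComponentsWithStats(m.astype(np.uint8))
    return [(st[i,4],ce[i].round(2)) for i in range(1,n) if st[i,4]>=amin]
def hsv(c): return [a.astype(int) for a in cv2.split(cv2.cvtColor(c["img"],cv2.COLOR_BGR2HSV))]
H,S,V=hsv(t)
# screws on lugs, top: hand windows
def wc(c,u,v,r=2.6,sat=True):
    H,S,V=hsv(c); yy,xx=np.mgrid[:384,:512]; w=((xx-u)**2+(yy-v)**2<r*r)*np.clip(140-S,0,None).astype(float)
    return np.array([(w*xx).sum()/w.sum(),(w*yy).sum()/w.sum()])
off=np.array([290,150])
sc=[(183,490),(315,466),(108,117),(236,94)]
P=[]
for q in sc:
    u=off+(np.array(q)+.5)/6-.5; u=wc(t,*u); P.append(onz(t,[u],0.008)[0]); print(q,u.round(2),P[-1].round(4))
P=np.array(P); f=(P[0]+P[1])/2; b=(P[2]+P[3])/2; d=(b-f)[:2]; L=np.linalg.norm(d); d/=L
yaw=np.arctan2(d[1],d[0]); O=f[:2]+d*L*118/198
print("L",L,"lat",np.linalg.norm(P[0]-P[1]),np.linalg.norm(P[2]-P[3]),"yaw",yaw,"vice",O)
e=np.array([-d[1],d[0]])
def tv(p): return np.round([(p[:2]-O)@d,(p[:2]-O)@e],4)
red=((H<6)|(H>174))&(S>150)&(V>90)
for a,c in blobs(t,red,(300,150,360,250)): print("tab top",a,c,tv(onz(t,[c],.078)[0]),onz(t,[c],.078)[0])
wood=(H>8)&(H<20)&(S>110)&(V>140)
for a,c in blobs(t,wood,(305,165,345,200),30): print("wood",a,c,tv(onz(t,[c],.078)[0]),onz(t,[c],.078)[0])
for n,c in(("t",t),("s",s)):
    H,S,V=hsv(c); g=(H>60)&(H<95)&(S>100)&(V<110)
    for a,cc in blobs(c,g,(150,120,300,300),300): print(n,"pad",a,cc,onz(c,[cc],.004)[0].round(4))
    cn,_=cv2.findContours(g.astype(np.uint8),0,1); k=max(cn,key=lambda k:cv2.contourArea(k) ); bx=cv2.boxPoints(cv2.minAreaRect(k)); print(onz(c,bx,.004).round(3).tolist())
print(Ro.from_quat(get_obs()["ee_rot"]).as_matrix().round(3).tolist())
E
python3 m0.py
```

```text
(183, 490) [320.18 231.24] [ 0.4231 -0.1653  0.008 ]
(315, 466) [342.06 227.17] [ 0.4364 -0.2328  0.008 ]
(108, 117) [307.61 169.03] [ 0.6178 -0.1272  0.008 ]
(236, 94) [329.08 165.01] [ 0.6315 -0.1951  0.008 ]
L 0.1985576362130421 lat 0.06886131870043237 0.06927262526421955 yaw 0.19186750534769245 vice [ 0.54589912 -0.17647496]
tab top 50 [329.   202.92] [-0.0428  0.0034] [ 0.50321714 -0.18131872  0.078     ]
wood 645 [332.73 181.12] [ 0.0182 -0.0204] [ 0.56768899 -0.19306683  0.078     ]
[[0.623, 0.265, 0.004], [0.643, 0.088, 0.004], [0.469, 0.067, 0.004], [0.449, 0.24, 0.004]]
s pad 2058 [228.55 234.99] [0.5438 0.1724 0.004 ]
[[0.617, 0.26, 0.004], [0.688, 0.093, 0.004], [0.476, 0.074, 0.004], [0.43, 0.236, 0.004]]
[[-0.001, 0.923, 0.384], [0.001, 0.384, -0.923], [-1.0, -0.0, -0.001]]
```

```bash
cat >> m0.py <<'E'
print("----")
q=np.array([(140,172),(267,140),(281,210),(156,234)])
u=off+(q+.5)/6-.5
p=onz(t,u,.078); print([tv(x).tolist() for x in p], tv(p.mean(0)),p.mean(0))
q=np.array([(250,80),(330,92),(305,165),(220,155)]);u=np.array([235,145])+(q+.5)/8-.5
p=onz(s,u,.078); print("side",[tv(x).tolist() for x in p], tv(p.mean(0)),p.mean(0))
u=np.array([235,145])+(np.array([(420,130)])+.5)/8-.5
print("tab s",tv(onz(s,u,.084)[0])); u=off+(np.array([(237,308)])+.5)/6-.5; print("tab t",tv(onz(t,u,.084)[0]))
E
python3 m0.py | sed '1,/----/d'
```

```text
[[0.037, 0.0351], [0.0415, -0.0294], [0.0062, -0.029], [0.0055, 0.0335]] [0.0226 0.0025] [ 0.56756892 -0.16966866  0.078     ]
side [[0.0437, -0.0262], [0.0058, -0.0266], [0.0023, 0.0356], [0.0406, 0.0385]] [0.0231 0.0054] [ 0.5675648  -0.16681256  0.078     ]
tab s [-0.0423  0.0024]
tab t [-0.0376  0.0031]
```

```bash
cat >> h.py <<'E'
from scipy.spatial.transform import Rotation as Ro
O=np.array([0.5464,-0.1744]); YAW=0.192
d=np.array([np.cos(YAW),np.sin(YAW)]); e=np.array([-d[1],d[0]])
def V(x,y,z): return np.r_[O+x*d+y*e,z]
def go(P,yaw=YAW):
    "tool shift and turn to TCP target P, with tool y axis at heading yaw"
    o=get_obs(); R=Ro.from_quat(o["ee_rot"]).as_matrix(); p=np.array(o["position"])
    dl=np.array(P)-p; h=np.arctan2(R[1,1],R[0,1])
    turn=-((yaw-h+np.pi)%(2*np.pi)-np.pi)
    c,s_=np.cos(yaw),np.sin(yaw)
    print("now",p.round(4),"head",round(h,4),"t",round(float(o["clock"]),2),"f",np.round(o["ft_force"],2),"w",round(float(o["grip_width"]),3))
    print("shift now axes",(R.T@dl).round(4),"turn",round(turn,4),"| shift after turn",[round(-dl[2],4),round(dl[0]*c+dl[1]*s_,4),round(dl[0]*s_-dl[1]*c,4)])
E
python3 -c "
from h import *
go(V(-.040,0,.2))"
```

```text
now [ 0.2397 -0.5768  0.2177] head 0.3938 t 0.1 f [-0.18 -0.29  0.15] w 0.999
shift now axes [ 0.018   0.3985 -0.2619] turn 0.2018 | shift after turn [np.float64(0.0177), np.float64(0.3379), np.float64(-0.3365)]
```

Call:
play_rows --increments "0 0 0 0.07;0 0 0 0.07;0 0 0 0.06;0 0.024 -0.024 0;0 0.024 -0.024 0;0 0.024 -0.024 0;0 0.024 -0.024 0;0 0.024 -0.024 0;0 0.024 -0.024 0;0 0.024 -0.024 0;0 0.024 -0.024 0;0 0.024 -0.024 0;0 0.024 -0.024 0;0 0.024 -0.024 0;0 0.024 -0.024 0;0 0 0 0" --hand -1 --squeeze 40

```text
clock: 1.7
position: [0.4745, -0.2253, 0.2115]
ee_rot: [0.453, 0.548, -0.452, 0.539]
ft_force: [-0.1, -0.5, -0.0]
grip_width: 0.999
```

```bash
python3 -c "
from h import *
go(V(-.040,0,.12))"
```

```text
now [ 0.4745 -0.2253  0.2115] head 0.1821 t 1.7 f [-0.05 -0.48 -0.05] w 0.999
shift now axes [ 0.0916  0.0406 -0.0356] turn -0.0099 | shift after turn [np.float64(0.0915), np.float64(0.0403), np.float64(-0.0362)]
```

Call:
play_rows --increments "0.02 0.02 -0.018 -0.01;0.02 0.02 -0.018 0;0.02 0 0 0;0.02 0 0 0;0 0 0 0"

```text
clock: 2.2
position: [0.5068, -0.1807, 0.1283]
ee_rot: [0.45, 0.551, -0.449, 0.541]
ft_force: [-0.8, 0.1, -0.4]
grip_width: 0.999
```

```bash
python3 -c "
from h import *
go(V(-.040,0,.058))
print(Ro.from_quat(get_obs()['ee_rot']).as_matrix().round(4).tolist())
for n in('side','top'): cv2.imwrite(f'pics/{n}1.png',cv2.resize(camera(n)['img'][130:240,230:390],None,fx=4.5,fy=4.5,interpolation=2))"
```

```text
now [ 0.5068 -0.1807  0.1283] head 0.1935 t 2.2 f [-0.76  0.15 -0.36] w 0.999
shift now axes [0.0703 0.0007 0.0022] turn 0.0015 | shift after turn [np.float64(0.0703), np.float64(0.0001), np.float64(0.0014)]
[[-0.01, 0.9813, 0.1921], [0.009, 0.1922, -0.9813], [-0.9999, -0.0081, -0.0108]]
```

View pics/side1.png

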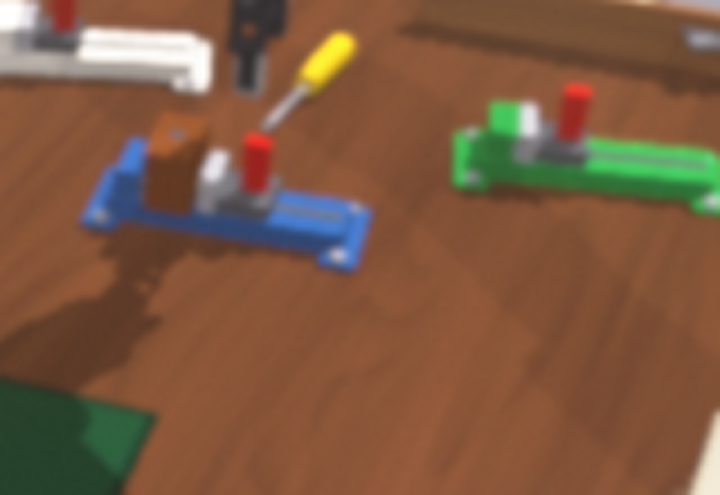

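```bash
python3 -c "
from h import *
s={k:v for k,v in np.load('side0.npz').items()}
p=np.array(get_obs()['position']);print(proj(s,[p,p+[-.0085,.0415,-.0],p-[-.0085,.0415,0],V(-.041,0,.084)]))"
```

```text
[[286.64719437 149.28790673]
 [284.16821091 155.4827823 ]
 [289.00864737 143.38704355]
 [286.48731444 160.65638997]]
```

View pics/top1.png

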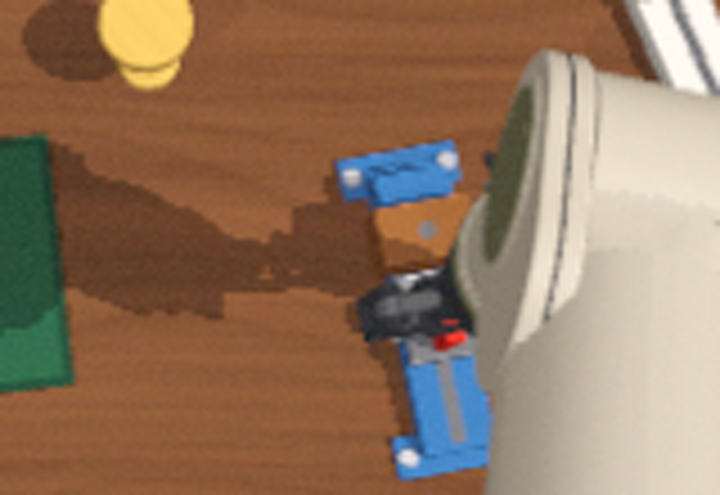

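Call:
play_rows --increments "0.02 0 0.001 0;0.02 0 0.001 0;0.02 0 0 0;0.01 0 0 0;0 0 0 0"

```text
clock: 2.8
position: [0.5119, -0.1875, 0.0665]
ee_rot: [0.452, 0.544, -0.449, 0.545]
ft_force: [-0.3, 0.0, 0.3]
grip_width: 1.002
```

```bash
python3 -c "
from h import *
go(V(-.040,0,.058))"
```

```text
now [ 0.5119 -0.1875  0.0665] head 0.1884 t 2.8 f [-0.29  0.03  0.31] w 1.002
shift now axes [ 0.0085 -0.0037 -0.0062] turn -0.0036 | shift after turn [np.float64(0.0085), np.float64(-0.0036), np.float64(-0.0062)]
```

Call:
play_rows --increments "0.007 -0.004 -0.006 0;0 0 0 0"

```text
clock: 3.0
position: [0.5075, -0.1825, 0.061]
ee_rot: [0.453, 0.543, -0.449, 0.546]
ft_force: [-0.5, -0.8, -0.9]
grip_width: 1.002
```

```bash
python3 -c "
from h import *
go(V(-.040,0,.058))"
```

```text
now [ 0.5075 -0.1825  0.061 ] head 0.1877 t 3.0 f [-0.47 -0.81 -0.91] w 1.002
shift now axes [ 0.003  -0.0003 -0.0005] turn -0.0043 | shift after turn [np.float64(0.003), np.float64(-0.0002), np.float64(-0.0005)]
```

Call:
play_rows --increments "0 0 0 0;0 0 0 0;0 0 0 0;0 0 0 0;0 0 0 0;0 0 0 0;0 0 0 0" --hand 1 --squeeze 40

```text
clock: 3.7
position: [0.5088, -0.1834, 0.0635]
ee_rot: [0.453, 0.542, -0.449, 0.547]
ft_force: [-0.1, -0.5, -1.0]
grip_width: 0.146
```

```bash
python3 -c "
from h import *
go(V(-.071,0,.058))"
```

```text
now [ 0.5088 -0.1834  0.0635] head 0.1877 t 3.7 f [-0.1  -0.51 -1.03] w 0.146
shift now axes [ 0.0052 -0.0325 -0.0015] turn -0.0043 | shift after turn [np.float64(0.0055), np.float64(-0.0324), np.float64(-0.0016)]
```

Call:
play_rows --increments "0.001 -0.006 0 0;0.001 -0.006 0 0;0.001 -0.006 0 0;0.001 -0.006 0 0;0.001 -0.006 0 0;0.001 -0.004 0 0"

```text
clock: 4.3
position: [0.4847, -0.1882, 0.0635]
ee_rot: [0.456, 0.536, -0.443, 0.555]
ft_force: [3.7, 2.4, 4.9]
grip_width: 0.151
```

```bash
python3 -c "
from h import *
go(V(-.071,0,.058))"
```

```text
now [ 0.4847 -0.1882  0.0635] head 0.1919 t 4.3 f [3.7  2.38 4.89] w 0.151
shift now axes [ 0.0052 -0.008  -0.0018] turn -0.0001 | shift after turn [np.float64(0.0055), np.float64(-0.0078), np.float64(-0.0017)]
```

Call:
play_rows --increments "0.001 -0.004 0 0;0.001 -0.004 0 0;0 0 0 0"

```text
clock: 4.6
position: [0.4793, -0.1892, 0.0636]
ee_rot: [0.457, 0.534, -0.441, 0.557]
ft_force: [1.3, -1.1, -3.7]
grip_width: 0.146
```

```bash
python3 -c "
from h import *
go(V(-.071,0,.058))
print(Ro.from_quat(get_obs()['ee_rot']).as_matrix().round(4).tolist(),np.round(get_obs()['joint_pos'],3))"
```

```text
now [ 0.4793 -0.1892  0.0636] head 0.1929 t 4.6 f [ 1.33 -1.15 -3.7 ] w 0.146
shift now axes [ 0.0055 -0.0025 -0.0018] turn 0.0009 | shift after turn [np.float64(0.0056), np.float64(-0.0023), np.float64(-0.0017)]
[[0.039, 0.9808, 0.1913], [-0.0028, 0.1916, -0.9815], [-0.9992, 0.0377, 0.0102]] [ 0.629  0.24  -0.371  1.939  0.097  0.942 -1.164]
```

Call:
play_rows --increments "0 0 0 0;0 0 0 0;0 0 0 0;0 0 0 0;-0.02 0 0 0;-0.03 0 0 0;-0.03 0 0 0;-0.02 0 0 0;0 0 0 0" --hand -1

```text
clock: 5.5
position: [0.4723, -0.1886, 0.1644]
ee_rot: [0.457, 0.537, -0.443, 0.554]
ft_force: [0.7, -0.4, -0.8]
grip_width: 1.005
```

```bash
cat >> h.py <<'E'
def tilt():
    print("toolx",Ro.from_quat(get_obs()['ee_rot']).as_matrix()[:,0].round(4),"in vice: x,y",np.round([Ro.from_quat(get_obs()['ee_rot']).as_matrix()[:2,0]@d,Ro.from_quat(get_obs()['ee_rot']).as_matrix()[:2,0]@e],4))
E
python3 -c "
from h import *
go(V(.0228,.001,.16))
tilt()
for n in('side','top'): cv2.imwrite(f'pics/{n}2.png',cv2.resize(camera(n)['img'][130:240,230:390],None,fx=4.5,fy=4.5,interpolation=2))"
```

```text
now [ 0.4723 -0.1886  0.1644] head 0.1925 t 5.5 f [ 0.71 -0.39 -0.75] w 1.005
shift now axes [ 0.0074  0.0981 -0.0008] turn 0.0005 | shift after turn [np.float64(0.0044), np.float64(0.0983), np.float64(-0.0008)]
toolx [ 3.120e-02 -2.000e-04 -9.995e-01] in vice: x,y [ 0.0305 -0.0062]
```

View pics/side2.png

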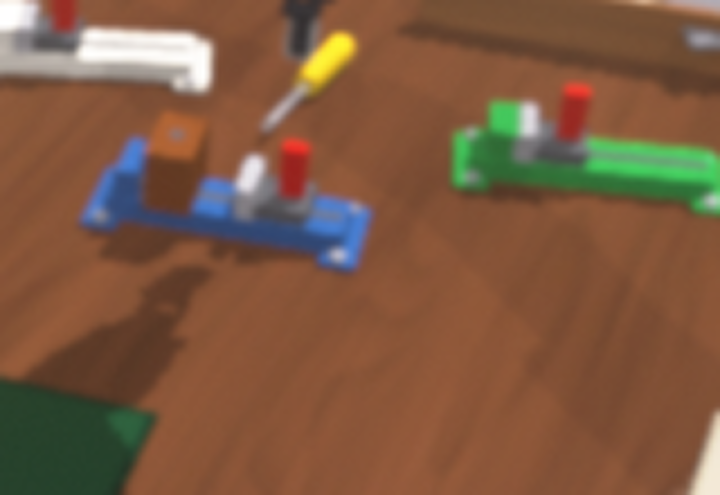

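Call:
play_rows --increments "0.002 0.02 0 0;0.002 0.024 0 0;0.002 0.024 0 0;0.001 0.022 0 0;0.001 0.012 0 0;0 0 0 0"

```text
clock: 6.2
position: [0.5703, -0.1677, 0.147]
ee_rot: [0.455, 0.542, -0.445, 0.549]
ft_force: [-0.0, 0.4, -0.3]
grip_width: 1.001
```

```bash
python3 -c "
from h import *
go(V(.0228,.001,.046));tilt()
for n in('side','top'): cv2.imwrite(f'pics/{n}3.png',cv2.resize(camera(n)['img'][130:240,230:390],None,fx=4.5,fy=4.5,interpolation=2))"
```

```text
now [ 0.5703 -0.1677  0.147 ] head 0.1907 t 6.2 f [-0.04  0.43 -0.32] w 1.001
shift now axes [ 0.101  -0.0036  0.0012] turn -0.0013 | shift after turn [np.float64(0.101), np.float64(-0.0019), np.float64(0.001)]
toolx [ 0.0159  0.0048 -0.9999] in vice: x,y [0.0165 0.0017]
```

View pics/side3.png

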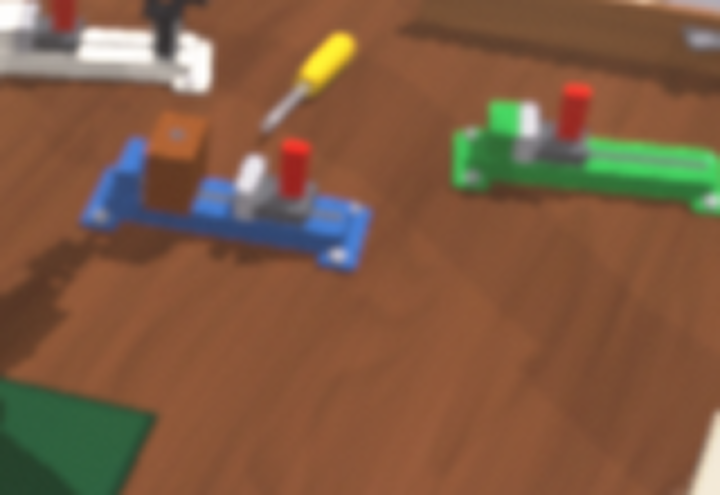

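Call:
play_rows --increments "0.02 -0.001 0.0 0;0.02 -0.001 0 0;0.012 0 0 0;0 0 0 0"

```text
clock: 6.7
position: [0.5649, -0.1711, 0.0946]
ee_rot: [0.455, 0.541, -0.447, 0.548]
ft_force: [0.4, -0.2, 0.6]
grip_width: 0.998
```

```bash
python3 -c "
from h import *
go(V(.0228,.001,.046));tilt()"
```

```text
now [ 0.5649 -0.1711  0.0946] head 0.1867 t 6.7 f [ 0.42 -0.19  0.59] w 0.998
shift now axes [ 0.0487  0.0032 -0.0014] turn -0.0053 | shift after turn [np.float64(0.0486), np.float64(0.004), np.float64(-0.0013)]
toolx [ 0.0155  0.0018 -0.9999] in vice: x,y [ 0.0156 -0.0012]
```

Call:
play_rows --increments "0.015 0.003 -0.001 -0.005;0.015 0.001 0 0;0.014 0 0 0;0.004 0 0 0;0 0 0 0"

```text
clock: 7.2
position: [0.57, -0.1698, 0.044]
ee_rot: [0.454, 0.541, -0.446, 0.55]
ft_force: [-0.4, 0.7, 0.2]
grip_width: 1.0
```

```bash
python3 -c "
from h import *
go(V(.0228,.001,.046));tilt()
cv2.imwrite('pics/side4.png',cv2.resize(camera('side')['img'][130:240,230:390],None,fx=4.5,fy=4.5,interpolation=2))"
```

```text
now [ 0.57   -0.1698  0.044 ] head 0.1914 t 7.2 f [-0.4   0.66  0.19] w 1.0
shift now axes [-0.0021 -0.0012 -0.001 ] turn -0.0006 | shift after turn [np.float64(-0.002), np.float64(-0.0012), np.float64(-0.001)]
toolx [ 0.0168  0.0011 -0.9999] in vice: x,y [ 0.0167 -0.0022]
```

View pics/side4.png

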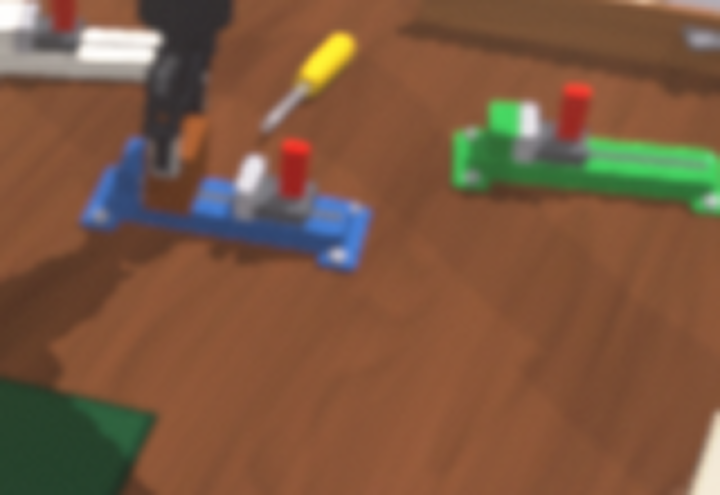

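Call:
play_rows --increments "0 0 0 0;0 0 0 0;0 0 0 0;0 0 0 0;0 0 0 0" --hand 1 --squeeze 45

```text
clock: 7.75
position: [0.571, -0.17, 0.0461]
ee_rot: [0.454, 0.54, -0.446, 0.551]
ft_force: [-1.0, 0.4, -1.6]
grip_width: 0.735
```

Call:
play_rows --increments "-0.01 0 0 0;-0.012 0 0 0;-0.015 0 0 0;-0.02 0 0 0;-0.02 0 0 0;-0.02 0 0 0;0 0 0 0"

```text
clock: 8.45
position: [0.5697, -0.17, 0.1538]
ee_rot: [0.455, 0.539, -0.445, 0.552]
ft_force: [0.4, -0.2, -1.6]
grip_width: 0.736
```

```bash
python3 -c "
from h import *
go([.546,.165,.15],.12);tilt()
cv2.imwrite('pics/side5.png',cv2.resize(camera('side')['img'][90:200,230:390],None,fx=4.5,fy=4.5,interpolation=2))"
```

```text
now [ 0.5697 -0.17    0.1538] head 0.1919 t 8.45 f [ 0.44 -0.16 -1.55] w 0.736
shift now axes [ 0.003   0.0405 -0.3334] turn 0.0719 | shift after turn [np.float64(0.0038), np.float64(0.0166), np.float64(-0.3354)]
toolx [ 2.280e-02 -8.000e-04 -9.997e-01] in vice: x,y [ 0.0222 -0.0051]
```

View pics/side5.png

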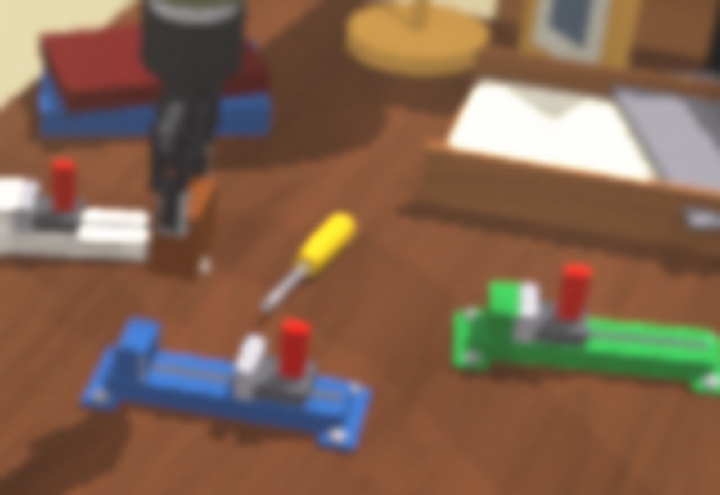

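Call:
play_rows --increments "0 0.006 -0.02 0;0 0.008 -0.032 0;0 0.008 -0.035 0;0 0.008 -0.035 0;0 0.008 -0.035 0;0 0.008 -0.035 0;0 0.008 -0.035 0;0 0.008 -0.035 0;0 0 -0.03 0;0 0 -0.02 0;0 0 0 0"

```text
clock: 9.6
position: [0.5651, 0.1583, 0.1431]
ee_rot: [0.453, 0.542, -0.449, 0.547]
ft_force: [-0.3, 0.6, -2.2]
grip_width: 0.738
```

```bash
python3 -c "
from h import *
go([.566,.165,.029]);tilt()
cv2.imwrite('pics/side6.png',cv2.resize(camera('side')['img'][150:290,150:310],None,fx=4,fy=4,interpolation=2))"
```

```text
now [0.5651 0.1583 0.1431] head 0.1881 t 9.6 f [-0.25  0.55 -2.19] w 0.738
shift now axes [ 0.1141  0.0011 -0.0067] turn -0.0039 | shift after turn [np.float64(0.1141), np.float64(0.0022), np.float64(-0.0064)]
toolx [ 0.0091 -0.0012 -1.    ] in vice: x,y [ 0.0087 -0.0029]
```

View pics/side6.png

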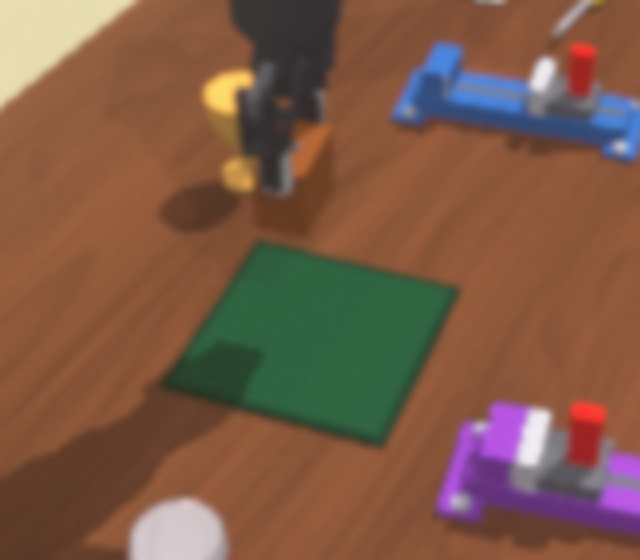

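Call:
play_rows --increments "0.02 0 -0.005 0;0.025 0 -0.001 0;0.025 0 0 0;0.02 0 0 0;0.012 0 0 0;0 0 0 0"

```text
clock: 10.25
position: [0.5664, 0.1535, 0.0353]
ee_rot: [0.453, 0.539, -0.454, 0.546]
ft_force: [0.6, -0.3, -2.2]
grip_width: 0.74
```

```bash
python3 -c "
from h import *
go([.566,.165,.0285]);tilt()"
```

```text
now [0.5664 0.1535 0.0353] head 0.1785 t 10.25 f [ 0.56 -0.33 -2.15] w 0.74
shift now axes [ 0.0067  0.0016 -0.0115] turn -0.0135 | shift after turn [np.float64(0.0068), np.float64(0.0018), np.float64(-0.0114)]
toolx [ 0.0077 -0.0068 -0.9999] in vice: x,y [ 0.0063 -0.0082]
```

Call:
play_rows --increments "0.003 0 0 0;0.003 0 0 0;0.002 0 0 0"

```text
clock: 10.55
position: [0.5681, 0.1525, 0.0289]
ee_rot: [0.455, 0.538, -0.453, 0.547]
ft_force: [0.2, 0.2, -1.7]
grip_width: 0.732
```

Call:
play_rows --increments "0.002 0 0 0;0.002 0 0 0"

```text
clock: 10.75
position: [0.569, 0.1526, 0.0273]
ee_rot: [0.455, 0.537, -0.453, 0.547]
ft_force: [-13.3, -5.8, 31.6]
grip_width: 0.735
```

Call:
play_rows --increments "-0.001 0 0 0;0 0 0 0;0 0 0 0;0 0 0 0;0 0 0 0;0 0 0 0" --hand -1

```text
clock: 11.35
position: [0.5705, 0.1534, 0.0303]
ee_rot: [0.456, 0.536, -0.452, 0.548]
ft_force: [-0.1, -0.6, -0.1]
grip_width: 1.0
```

Call:
play_rows --increments "-0.015 0 0 0;-0.025 0 0 0;-0.03 0 0 0;-0.03 0 0 0;-0.02 0 0 0;0 0 0 0"

```text
clock: 11.95
position: [0.5679, 0.1548, 0.1594]
ee_rot: [0.456, 0.537, -0.451, 0.548]
ft_force: [-0.3, 0.2, -0.4]
grip_width: 1.003
```

```bash
python3 -c "
from h import *
go([.62,.165,.15]);tilt()
for n in('side','top'):
    c=camera(n); np.savez(n+'7.npz',**c); r=(150,150) if n=='side' else (110,160)
    cv2.imwrite(f'pics/{n}7.png',cv2.resize(c['img'][r[0]:r[0]+140,r[1]:r[1]+160],None,fx=4,fy=4,interpolation=2))"
```

```text
now [0.5679 0.1548 0.1594] head 0.1783 t 11.95 f [-0.27  0.2  -0.43] w 1.003
shift now axes [ 0.0102  0.053  -0.0008] turn -0.0137 | shift after turn [np.float64(0.0094), np.float64(0.0531), np.float64(-0.0)]
toolx [ 0.0162 -0.0053 -0.9999] in vice: x,y [ 0.0149 -0.0083]
```

View pics/side7.png

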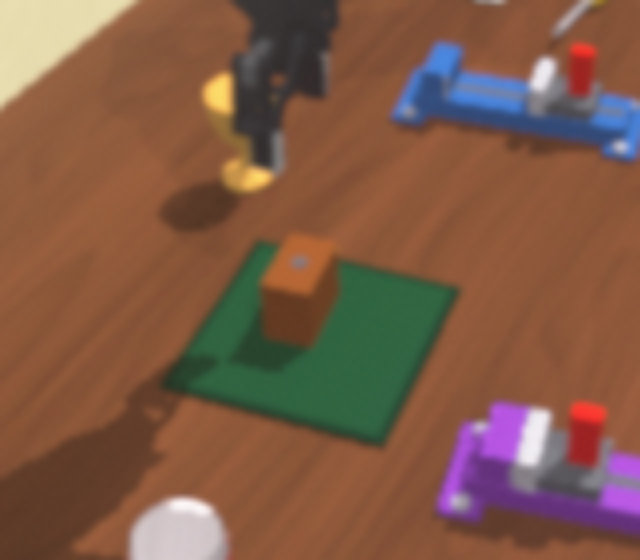

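View pics/top7.png

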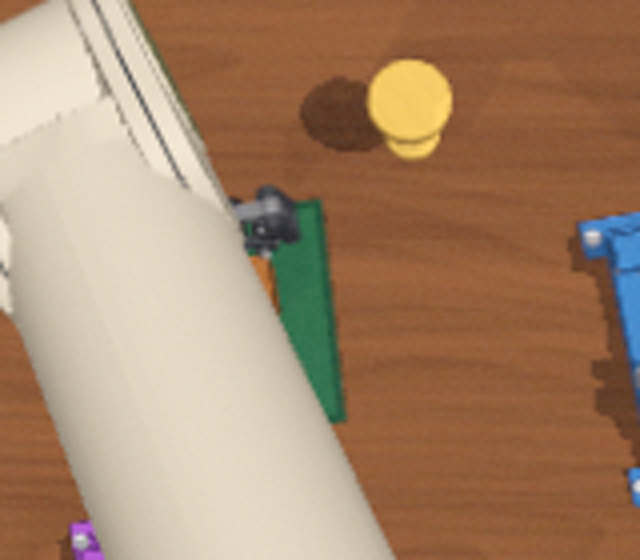

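```bash
python3 -c "
from h import *
c={k:v for k,v in np.load('side7.npz').items()}
q=np.array([(262,292),(290,233),(339,243),(311,300)]);u=150+(q+.5)/4-.5
p=onz(c,u,.060);print(p.round(4),p.mean(0)); 
m=p.mean(0)
h=.178; go([m[0]+.048*np.cos(h),m[1]+.048*np.sin(h),.12],h)
t={k:v for k,v in np.load('top7.npz').items()}
print('cup',onz(t,[[160+411/4,110+100/4]],.092))"
```

```text
[[0.575  0.1943 0.06  ]
 [0.5915 0.1259 0.06  ]
 [0.5516 0.1189 0.06  ]
 [0.5381 0.1852 0.06  ]] [0.56404783 0.15604902 0.06      ]
now [0.5667 0.1542 0.1563] head 0.1781 t 12.05 f [ 0.73 -0.51 -0.81] w 1.0
shift now axes [ 0.0368  0.0453 -0.0026] turn 0.0001 | shift after turn [np.float64(0.0363), np.float64(0.0457), np.float64(-0.0023)]
cup [[0.70131325 0.01397267 0.092     ]]
```

Call:
play_rows --increments "0 0.02 0 0;0 0.02 0 0;0 0.012 0 0;0 0 0 0;0 0 0 0;0.02 0 0 0;0.02 0 0 0;0.02 0 0 0;0.02 0 0 0;0.012 0 0 0;0 0 0 0" --hand 1

```text
clock: 13.15
position: [0.6118, 0.1608, 0.0551]
ee_rot: [0.45, 0.54, -0.456, 0.545]
ft_force: [-1.3, 0.4, 0.6]
grip_width: 0.001
```

```bash
python3 -c "
from h import *
h=.178
go([.566+.04*np.cos(h),.155+.04*np.sin(h),.054],h);tilt()
c=camera('side'); cv2.imwrite('pics/side8.png',cv2.resize(c['img'][150:290,150:310],None,fx=4,fy=4,interpolation=2))"
```

```text
now [0.6118 0.1608 0.0551] head 0.1799 t 13.15 f [-1.26  0.38  0.63] w 0.001
shift now axes [ 0.001  -0.0061 -0.0024] turn 0.0019 | shift after turn [np.float64(0.0011), np.float64(-0.0061), np.float64(-0.0024)]
toolx [ 5.000e-04 -1.040e-02 -9.999e-01] in vice: x,y [-0.0015 -0.0103]
```

View pics/side8.png

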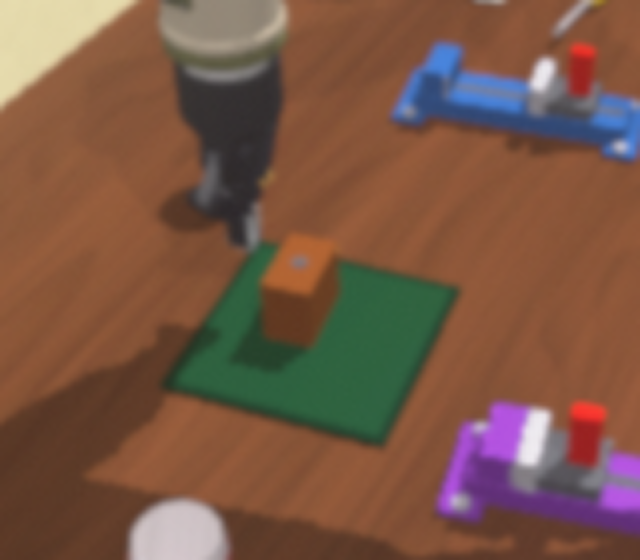

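Call:
play_rows --increments "0 -0.006 -0.002 0;0 -0.005 0 0;0 -0.005 0 0;0 -0.005 0 0;0 -0.005 0 0;0 0 0 0"

```text
clock: 13.8
position: [0.5855, 0.159, 0.0601]
ee_rot: [0.452, 0.539, -0.454, 0.547]
ft_force: [1.0, -0.3, 0.6]
grip_width: 0.002
```

```bash
python3 -c "
from h import *
h=.178
go([.566+.031*np.cos(h),.155+.031*np.sin(h),.054],h);tilt()
c=camera('side'); cv2.imwrite('pics/side9.png',cv2.resize(c['img'][150:290,150:310],None,fx=4,fy=4,interpolation=2))"
```

```text
now [0.5855 0.159  0.0601] head 0.1802 t 13.8 f [ 0.99 -0.25  0.63] w 0.002
shift now axes [0.0062 0.0111 0.0004] turn 0.0022 | shift after turn [np.float64(0.0061), np.float64(0.0111), np.float64(0.0004)]
toolx [ 0.0069 -0.009  -0.9999] in vice: x,y [ 0.005  -0.0101]
```

View pics/side9.png

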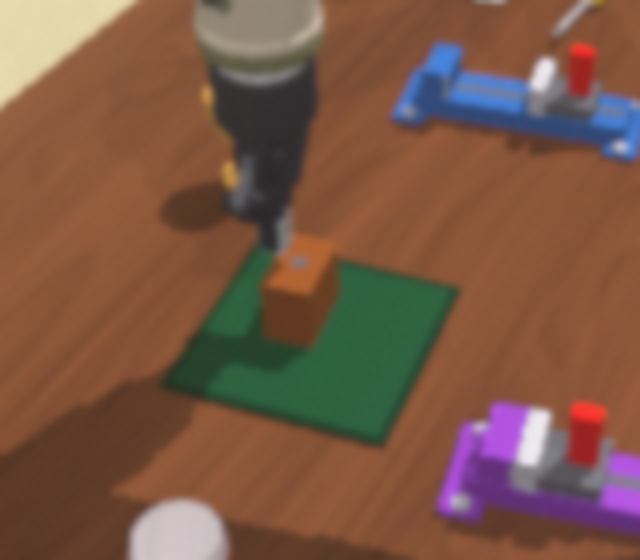

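Call:
play_rows --increments "0 0.01 0 0;0.004 0.008 0 0;0.008 0 0 0;0.002 0 0 0;0 0 0 0"

```text
clock: 14.35
position: [0.6061, 0.1622, 0.0443]
ee_rot: [0.452, 0.539, -0.454, 0.547]
ft_force: [0.4, 0.6, 0.7]
grip_width: 0.001
```

```bash
python3 -c "
from h import *
h=.178
go([.566+.031*np.cos(h),.155+.031*np.sin(h),.05],h);tilt()
c=camera('side'); cv2.imwrite('pics/side10.png',cv2.resize(c['img'][190:260,190:270],None,fx=8,fy=8,interpolation=2))
p=get_obs()['position'];print(proj(c,[p+np.array([0,0,-.008]),p])-190)"
```

```text
now [0.6061 0.1622 0.0443] head 0.1794 t 14.35 f [0.42 0.65 0.66] w 0.001
shift now axes [-0.0057 -0.0097  0.0001] turn 0.0014 | shift after turn [np.float64(-0.0057), np.float64(-0.0097), np.float64(0.0)]
toolx [ 0.007  -0.0087 -0.9999] in vice: x,y [ 0.0052 -0.0099]
[[22.50289861 29.03137208]
 [22.34148417 27.09659655]]
```

View pics/side10.png

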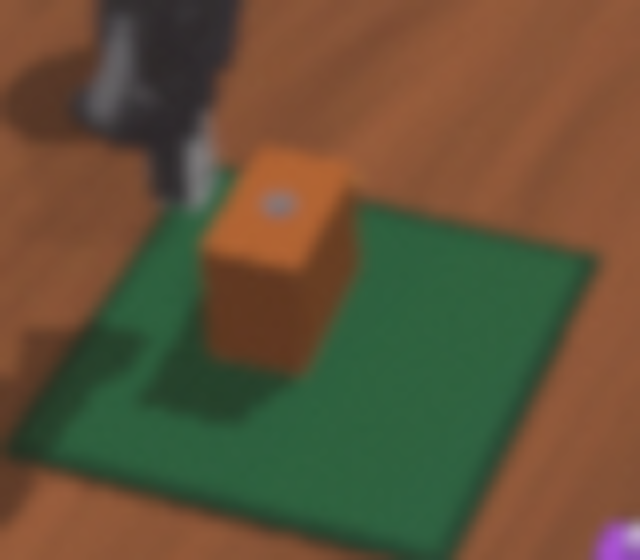

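Call:
play_rows --increments "0 -0.006 0 0;0 -0.005 0 0;0.001 -0.004 0 0;0.001 -0.004 0 0;0 0 0 0"

```text
clock: 14.9
position: [0.586, 0.1588, 0.0433]
ee_rot: [0.453, 0.538, -0.453, 0.547]
ft_force: [1.3, 1.2, -0.4]
grip_width: -0.001
```

```bash
python3 -c "
from h import *
h=.178
go([.566+.031*np.cos(h),.155+.031*np.sin(h),.05],h);tilt()
c=camera('side'); cv2.imwrite('pics/side11.png',cv2.resize(c['img'][190:260,190:270],None,fx=8,fy=8,interpolation=2))
p=get_obs()['position'];print(proj(c,[p+np.array([0,0,-.008]),p])-190)"
```

```text
now [0.586  0.1588 0.0433] head 0.1797 t 14.9 f [ 1.28  1.21 -0.39] w -0.001
shift now axes [-0.0066  0.0107  0.0003] turn 0.0017 | shift after turn [np.float64(-0.0067), np.float64(0.0106), np.float64(0.0002)]
toolx [ 0.0092 -0.0083 -0.9999] in vice: x,y [ 0.0074 -0.0099]
[[28.49020985 30.54597084]
 [28.35330503 28.61116633]]
```

View pics/side11.png

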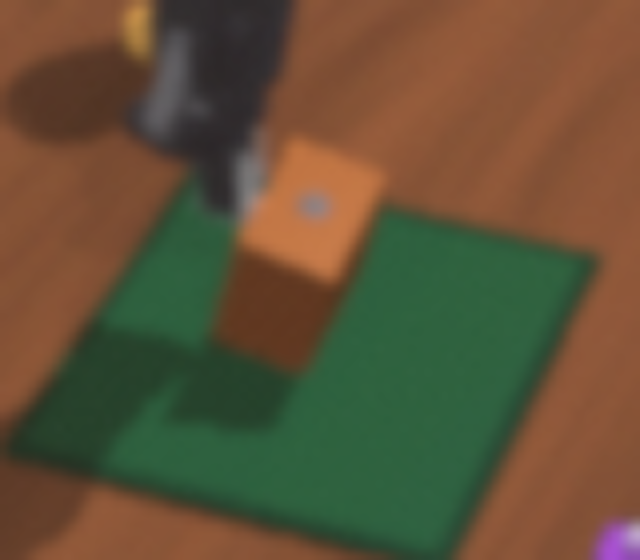

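Tipping works: the block has leaned about its far edge without sliding. Continue.

Call:
play_rows --increments "0 -0.004 0 0;0 -0.004 0 0;0.0 -0.004 0 0;0 0 0 0"

```text
clock: 15.35
position: [0.5735, 0.1565, 0.0434]
ee_rot: [0.453, 0.538, -0.453, 0.547]
ft_force: [-0.6, 0.3, -0.0]
grip_width: -0.001
```

```bash
python3 -c "
from h import *
h=.178
go([.566+.031*np.cos(h),.155+.031*np.sin(h),.05],h);tilt()
c=camera('side'); cv2.imwrite('pics/side12.png',cv2.resize(c['img'][190:260,190:270],None,fx=8,fy=8,interpolation=2))"
```

```text
now [0.5735 0.1565 0.0434] head 0.1795 t 15.35 f [-0.62  0.31 -0.04] w -0.001
shift now axes [-0.0065  0.0234  0.0002] turn 0.0015 | shift after turn [np.float64(-0.0066), np.float64(0.0234), np.float64(0.0001)]
toolx [ 0.0092 -0.0083 -0.9999] in vice: x,y [ 0.0075 -0.0099]
```

View pics/side12.png

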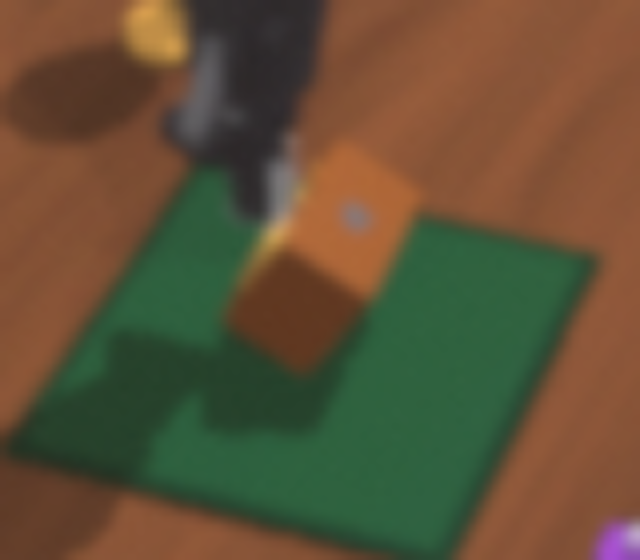

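Brass now shows on the pushed (+x) face: the right direction. Push it over.

Call:
play_rows --increments "0 -0.003 0 0;0 -0.003 0 0;0.0 -0.003 0 0;0 -0.002 0 0;0 0 0 0;0 0 0 0;0 0 0 0"

```text
clock: 16.1
position: [0.5615, 0.1542, 0.0429]
ee_rot: [0.453, 0.539, -0.454, 0.547]
ft_force: [-0.5, 0.3, 0.1]
grip_width: -0.0
```

```bash
python3 -c "
from h import *
h=.178
go([.566+.031*np.cos(h),.155+.031*np.sin(h),.05],h);tilt()
c=camera('side'); cv2.imwrite('pics/side13.png',cv2.resize(c['img'][190:260,190:270],None,fx=8,fy=8,interpolation=2))"
```

```text
now [0.5615 0.1542 0.0429] head 0.1795 t 16.1 f [-0.51  0.35  0.13] w -0.0
shift now axes [-0.0069  0.0356  0.0001] turn 0.0015 | shift after turn [np.float64(-0.0071), np.float64(0.0355), np.float64(-0.0)]
toolx [ 0.0084 -0.0086 -0.9999] in vice: x,y [ 0.0066 -0.0101]
```

View pics/side13.png

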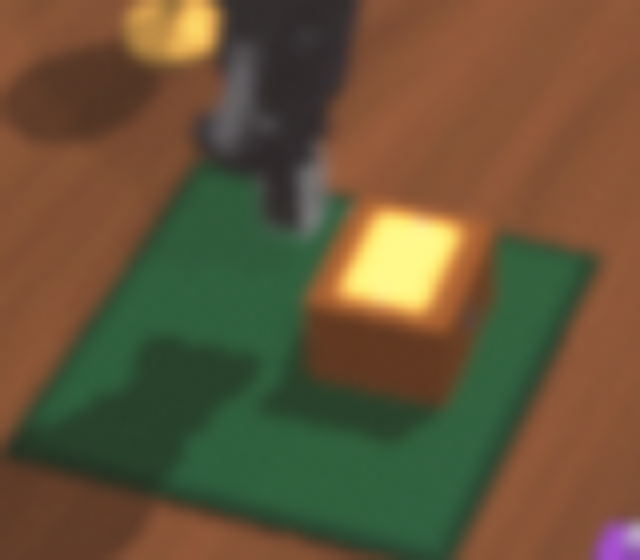

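Call:
play_rows --increments "0 0.012 0 0;-0.02 0 0 0;-0.03 0 0 0;-0.03 0 0 0;-0.02 0 0 0;0 0 0 0" --hand -1

```text
clock: 16.75
position: [0.5726, 0.1573, 0.1455]
ee_rot: [0.452, 0.539, -0.454, 0.546]
ft_force: [0.3, 0.0, -0.1]
grip_width: 0.995
```

```bash
cat > m14.py <<'E'
from h import *
c=camera('side'); np.savez('side14.npz',**c)
x0,y0=200,195
cv2.imwrite('pics/side14.png',cv2.resize(c['img'][y0:y0+60,x0:x0+70],None,fx=9,fy=9,interpolation=2))
H,S,Vv=[a.astype(int) for a in cv2.split(cv2.cvtColor(c["img"],cv2.COLOR_BGR2HSV))]
m=((H>18)&(H<35)&(Vv>210)).astype(np.uint8); m[:y0+15]=0; m[:, :x0]=0; m[y0+60:]=0;m[:,x0+70:]=0
M=cv2.moments(m,True); u=[M['m10']/M['m00'],M['m01']/M['m00']]; print(M['m00'],u,onz(c,[u],.044))
ys,xs=np.nonzero(m); W=onz(c,np.c_[xs,ys],.044)[:,:2]
r=cv2.minAreaRect((W*1000).astype(np.float32)); print(r)
ev,E=np.linalg.eigh(np.cov(W.T)); print('plate long axis heading (plinth y)',np.arctan2(E[1,1],E[0,1]), np.sqrt(12*ev))
m=W.mean(0)
go([m[0],m[1],.1],.18);tilt()
E
python3 m14.py
```

```text
122.0 [239.672131147541, 222.25409836065575] [[0.51945459 0.14398704 0.044     ]]
((519.91357421875, 143.4440155029297), (33.83083724975586, 48.89331817626953), 9.37358570098877)
plate long axis heading (plinth y) 1.7921369582245086 [0.03429345 0.04873236]
now [0.572 0.157 0.144] head 0.1796 t 16.8 f [ 0.16 -0.26 -0.47] w 1.003
shift now axes [ 0.0439 -0.0542  0.0031] turn -0.0004 | shift after turn [np.float64(0.044), np.float64(-0.0541), np.float64(0.0035)]
toolx [ 0.0042 -0.0089 -1.    ] in vice: x,y [ 0.0025 -0.0096]
```

View pics/side14.png

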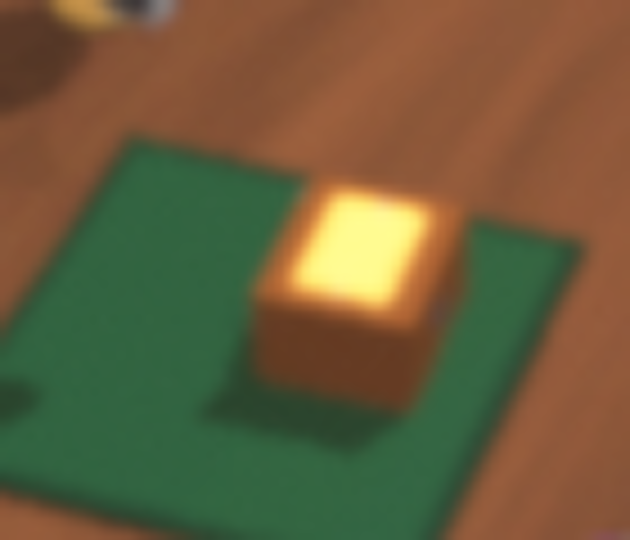

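Call:
play_rows --increments "0 -0.018 0.002 -0.01;0 -0.018 0.002 0;0 -0.017 0.001 0;0.02 0 0 0;0.02 0 0 0;0.015 0 0 0;0 0 0 0"

```text
clock: 17.5
position: [0.5155, 0.1394, 0.0799]
ee_rot: [0.447, 0.544, -0.454, 0.546]
ft_force: [-0.4, -0.3, 0.6]
grip_width: 1.0
```

```bash
python3 -c "
from h import *
go([.520,.142,.019],.19);tilt()"
```

```text
now [0.5155 0.1394 0.0799] head 0.1895 t 17.5 f [-0.44 -0.35  0.57] w 1.0
shift now axes [ 0.0608  0.0053 -0.0023] turn -0.0005 | shift after turn [np.float64(0.0609), np.float64(0.0049), np.float64(-0.0017)]
toolx [-0.004  -0.0109 -0.9999] in vice: x,y [-0.006  -0.0099]
```

Call:
play_rows --increments "0 0.005 -0.002 0;0.012 0 0 0;0.015 0 0 0;0.015 0 0 0;0 0 0 0"

```text
clock: 18.0
position: [0.5203, 0.1422, 0.0344]
ee_rot: [0.447, 0.544, -0.454, 0.546]
ft_force: [-0.3, -0.7, 0.3]
grip_width: 1.003
```

```bash
python3 -c "
from h import *
go([.520,.142,.019],.19);tilt()
c=camera('side'); cv2.imwrite('pics/side15.png',cv2.resize(c['img'][170:260,190:280],None,fx=6,fy=6,interpolation=2))"
```

```text
now [0.5203 0.1422 0.0344] head 0.1895 t 18.0 f [-0.25 -0.73  0.32] w 1.003
shift now axes [ 0.0154 -0.0003  0.    ] turn -0.0005 | shift after turn [np.float64(0.0154), np.float64(-0.0003), np.float64(0.0002)]
toolx [-0.0043 -0.0107 -0.9999] in vice: x,y [-0.0063 -0.0096]
```

View pics/side15.png

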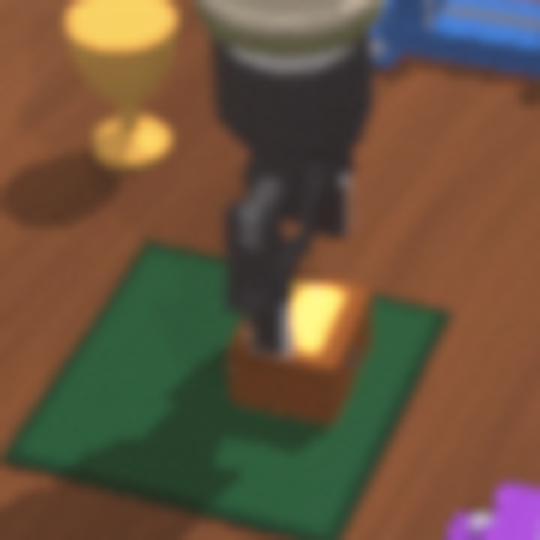

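```bash
python3 -c "
from h import *
s={k:v for k,v in np.load('side14.npz').items()}
p=np.array(get_obs()['position']);ee=np.r_[e,0];
print((proj(s,[p+.0425*ee,p-.0425*ee,p+.0425*ee-[0,0,-.01],p, [.5195,.144,.044],[.520,.142,.044]])-[190,170])*6)"
```

```text
[[271.31582193 379.05084687]
 [322.0685755  270.96765211]
 [270.79368624 364.36671394]
 [297.40482391 323.49198476]
 [297.94215396 313.51232361]
 [298.97078168 310.85825482]]
```

Call:
play_rows --increments "0.008 0 0 0;0.006 0 0 0;0 0 0 0"

```text
clock: 18.35
position: [0.5213, 0.1426, 0.0209]
ee_rot: [0.447, 0.543, -0.454, 0.547]
ft_force: [-0.5, -0.1, -0.4]
grip_width: 0.995
```

Call:
play_rows --increments "0 0 0 0;0 0 0 0;0 0 0 0;0 0 0 0;0 0 0 0" --hand 1 --squeeze 45

```text
clock: 18.85
position: [0.5217, 0.1427, 0.0221]
ee_rot: [0.448, 0.543, -0.453, 0.547]
ft_force: [-0.3, -0.1, -2.0]
grip_width: 0.727
```

```bash
python3 -c "
from h import *
go([.520,.142,.019],.19);tilt()"
```

```text
now [0.5217 0.1427 0.0221] head 0.1895 t 18.85 f [-0.3  -0.09 -1.96] w 0.727
shift now axes [ 0.0031 -0.0018  0.0004] turn -0.0005 | shift after turn [np.float64(0.0031), np.float64(-0.0019), np.float64(0.0004)]
toolx [-0.001  -0.01   -0.9999] in vice: x,y [-0.0028 -0.0096]
```

Call:
play_rows --increments "-0.01 0 0 0;-0.02 0 0 0;-0.03 0 0 0;-0.03 0 0 0;-0.03 0 0 0;-0.01 0 0 0;0 0 0 0"

```text
clock: 19.55
position: [0.5208, 0.1442, 0.1591]
ee_rot: [0.447, 0.544, -0.453, 0.547]
ft_force: [-0.8, -0.2, -2.3]
grip_width: 0.727
```

```bash
python3 -c "
from h import *
go(V(.011,0,.15));tilt()"
```

```text
now [0.5208 0.1442 0.1591] head 0.1906 t 19.55 f [-0.81 -0.21 -2.28] w 0.727
shift now axes [ 0.0121 -0.0242  0.3176] turn -0.0014 | shift after turn [np.float64(0.0091), np.float64(-0.0246), np.float64(0.3176)]
toolx [-0.0023 -0.0098 -0.9999] in vice: x,y [-0.0041 -0.0092]
```

Call:
play_rows --increments "0 -0.002 0.02 0;0 -0.003 0.03 0;0 -0.003 0.035 0;0 -0.003 0.035 0;0 -0.003 0.035 0;0 -0.003 0.035 0;0 -0.003 0.035 0;0 -0.003 0.035 0;0 -0.002 0.03 0;0 0 0.02 0;0 0 0.01 0;0 0 0 0"

```text
clock: 20.75
position: [0.5497, -0.1857, 0.1432]
ee_rot: [0.442, 0.551, -0.456, 0.541]
ft_force: [0.3, -0.2, -1.6]
grip_width: 0.724
```

```bash
python3 -c "
from h import *
go(V(.011,0,.09));tilt()
c=camera('side'); cv2.imwrite('pics/side16.png',cv2.resize(c['img'][110:200,235:335],None,fx=6,fy=6,interpolation=2))"
```

```text
now [ 0.5497 -0.1857  0.1432] head 0.1946 t 20.75 f [ 0.34 -0.2  -1.63] w 0.724
shift now axes [ 0.0529  0.0112 -0.0118] turn 0.0026 | shift after turn [np.float64(0.0532), np.float64(0.0099), np.float64(-0.0117)]
toolx [-0.0246 -0.0063 -0.9997] in vice: x,y [-0.0254 -0.0014]
```

View pics/side16.png

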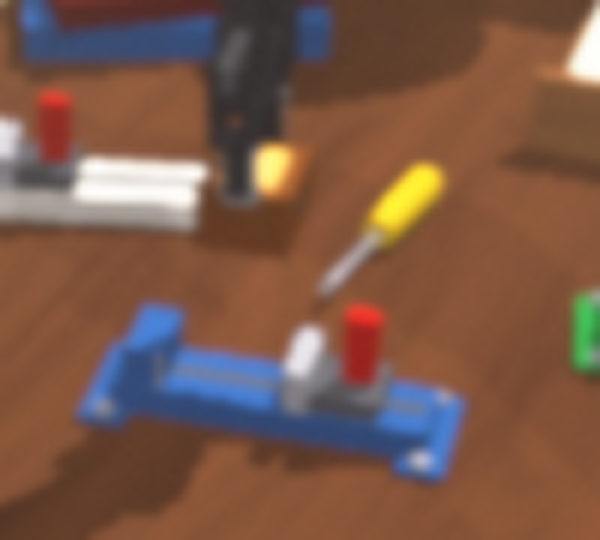

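Call:
play_rows --increments "0.01 0.006 -0.008 0;0.02 0.004 -0.004 0;0.012 0 0 0;0 0 0 0"

```text
clock: 21.2
position: [0.5568, -0.1626, 0.0976]
ee_rot: [0.44, 0.554, -0.453, 0.542]
ft_force: [-1.1, -0.2, -1.9]
grip_width: 0.726
```

```bash
python3 -c "
from h import *
go(V(.011,0,.041));tilt()
c=camera('side');np.savez('side17.npz',**c); cv2.imwrite('pics/side17.png',cv2.resize(c['img'][120:200,240:320],None,fx=7,fy=7,interpolation=2))"
```

```text
now [ 0.5568 -0.1626  0.0976] head 0.2033 t 21.2 f [-1.1  -0.18 -1.9 ] w 0.726
shift now axes [ 0.0566 -0.0001  0.0096] turn 0.0113 | shift after turn [np.float64(0.0566), np.float64(-0.0014), np.float64(0.0096)]
toolx [-0.0252 -0.0033 -0.9997] in vice: x,y [-0.0254  0.0016]
```

View pics/side17.png

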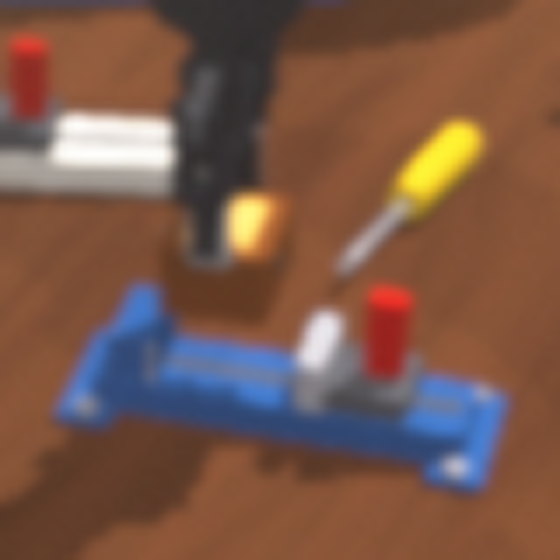

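```bash
python3 -c "
from h import *
c={k:v for k,v in np.load('side17.npz').items()}
zb=.0976-.018
for cx in(.005,.009,.013):
  P=[V(cx+a,.009+.032,zb+h) for a,h in((.028,0),(-.028,0),(.028,.04),(-.028,.04))]
  print(cx,((proj(c,P)-[240,120]+.5)*7).round(0).tolist())
print(((proj(c,[V(.045,.025,.022),V(.045,.025,.05),V(-.03,.025,.05),V(-.03,.025,.022),V(-.03,-.025,.05)])-[240,120]+.5)*7).round(0).tolist())"
```

```text
0.005 [[169.0, 315.0], [276.0, 333.0], [170.0, 248.0], [280.0, 265.0]]
0.009 [[161.0, 314.0], [268.0, 331.0], [162.0, 247.0], [272.0, 264.0]]
0.013 [[153.0, 313.0], [261.0, 330.0], [155.0, 245.0], [264.0, 263.0]]
[[152.0, 387.0], [153.0, 343.0], [294.0, 366.0], [291.0, 410.0], [315.0, 314.0]]
```

Call:
play_rows --increments "0 0 0.009 0.011;0.012 0 0 0;0.012 0 0 0;0.01 0 0 0;0 0 0 0"

```text
clock: 21.75
position: [0.5591, -0.1728, 0.0632]
ee_rot: [0.444, 0.55, -0.456, 0.54]
ft_force: [-0.4, 0.8, -2.3]
grip_width: 0.727
```

```bash
python3 -c "
from h import *
go(V(.011,0,.041));tilt()
c=camera('side');cv2.imwrite('pics/side18.png',cv2.resize(c['img'][120:200,240:320],None,fx=7,fy=7,interpolation=2))"
```

```text
now [ 0.5591 -0.1728  0.0632] head 0.1908 t 21.75 f [-0.37  0.79 -2.27] w 0.727
shift now axes [ 0.0223 -0.0012 -0.0009] turn -0.0012 | shift after turn [np.float64(0.0222), np.float64(-0.0017), np.float64(-0.0009)]
toolx [-0.0219 -0.0045 -0.9998] in vice: x,y [-0.0224 -0.0002]
```

View pics/side18.png

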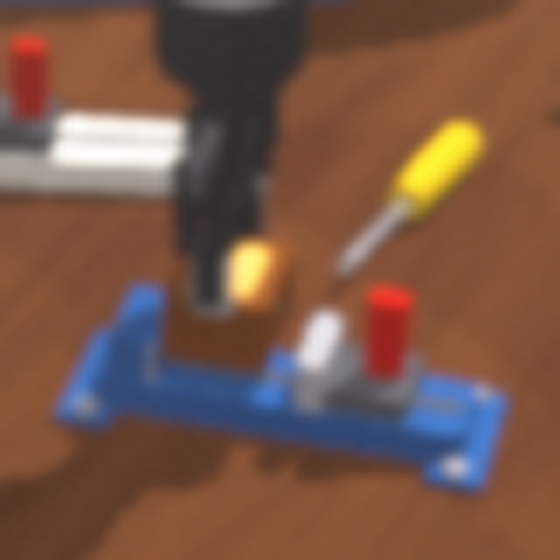

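Call:
play_rows --increments "0.007 -0.001 -0.001 0;0.007 0 0 0;0.004 0 0 0;0.002 0 0 0"

```text
clock: 22.2
position: [0.5583, -0.1721, 0.0431]
ee_rot: [0.444, 0.55, -0.456, 0.541]
ft_force: [-0.6, 0.5, -1.3]
grip_width: 0.723
```

Call:
play_rows --increments "0.002 0 0 0;0.002 0 0 0"

```text
clock: 22.4
position: [0.5579, -0.1722, 0.0397]
ee_rot: [0.444, 0.55, -0.456, 0.541]
ft_force: [-13.0, 2.8, 26.6]
grip_width: 0.726
```

Contact with the bed. Release and rise.

Call:
play_rows --increments "0 0 0 0;0 0 0 0;0 0 0 0;0 0 0 0;0 0 0 0" --hand -1

```text
clock: 22.9
position: [0.5591, -0.1724, 0.0409]
ee_rot: [0.444, 0.549, -0.456, 0.542]
ft_force: [-0.3, 0.8, 1.1]
grip_width: 0.999
```

Call:
play_rows --increments "-0.015 0 0 0;-0.025 0 0 0;-0.03 0 0 0;-0.03 0 0 0;-0.02 0 0 0;0 0 0 0"

```text
clock: 23.5
position: [0.5615, -0.1712, 0.1706]
ee_rot: [0.445, 0.549, -0.455, 0.542]
ft_force: [0.8, -0.4, 0.3]
grip_width: 0.998
```

```bash
python3 -c "
from h import *
go(V(-.073,0,.16));tilt()
for n in('side','top'):
  c=camera(n);np.savez(n+'19.npz',**c); x,y=(240,120) if n=='side' else (290,150); cv2.imwrite('pics/%s19.png'%n,cv2.resize(c['img'][y:y+80,x:x+80],None,fx=7,fy=7,interpolation=2))"
```

```text
now [ 0.5615 -0.1712  0.1706] head 0.1915 t 23.5 f [ 0.78 -0.41  0.27] w 0.998
shift now axes [ 0.0121 -0.0883  0.0003] turn -0.0005 | shift after turn [np.float64(0.0106), np.float64(-0.0885), np.float64(0.0003)]
toolx [-0.0166 -0.0058 -0.9998] in vice: x,y [-0.0174 -0.0025]
```

View pics/side19.png

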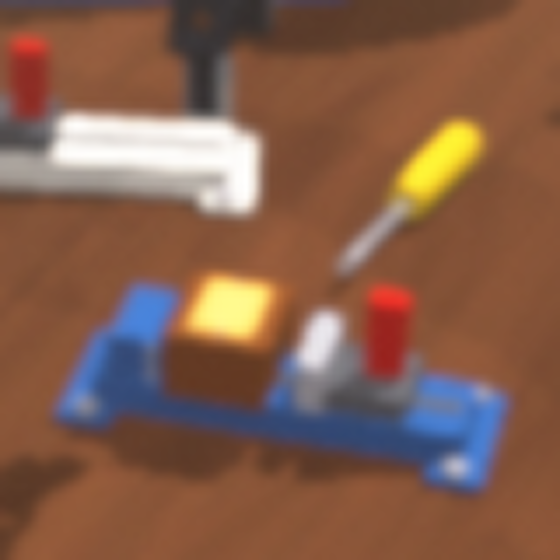

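View pics/top19.png

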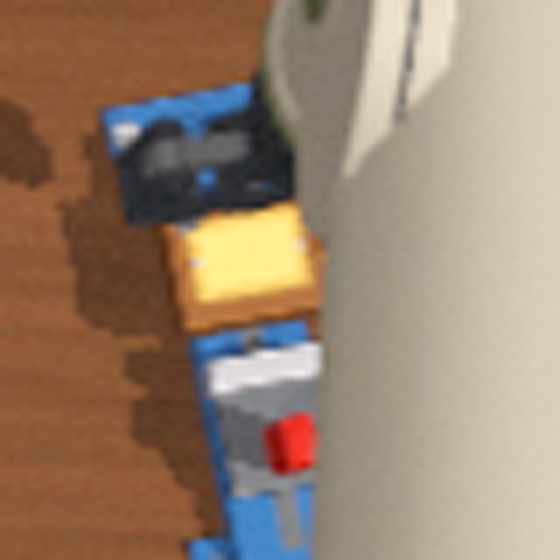

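```bash
cat > meas.py <<'E'
from h import *
def meas(c,zp=.062):
    H,S,Vv=[a.astype(int) for a in cv2.split(cv2.cvtColor(c["img"],cv2.COLOR_BGR2HSV))]
    pr=proj(c,[V(.012,0,zp)])[0].astype(int)
    m=((H>17)&(H<35)&(Vv>190)&(S>80)).astype(np.uint8)
    n,l,st,ce=cv2.connectedComponentsWithStats(m)
    i=min((i for i in range(1,n) if st[i,4]>25),key=lambda i:np.hypot(*(ce[i]-pr)))
    ys,xs=np.nonzero(l==i); W=onz(c,np.c_[xs,ys],zp)[:,:2]; w=np.c_[(W-O)@d,(W-O)@e]
    r=cv2.minAreaRect((w*1000).astype(np.float32))
    print("plate",st[i,4],"vice xy",w.mean(0).round(4),"rect",np.round(r[0],1),np.round(r[1],1),round(r[2],1))
    R=(((H<6)|(H>174))&(S>150)&(Vv>200)).astype(np.uint8); n,l,st,ce=cv2.connectedComponentsWithStats(R)
    pr=proj(c,[V(-.065,0,.084)])[0]
    i=min(range(1,n),key=lambda i:np.hypot(*(ce[i]-pr)) if st[i,4]>4 else 1e9); W=onz(c,[ce[i]],.084)[0,:2]-O
    print("tab",st[i,4],np.round([W@d,W@e],4))
if __name__=="__main__":
    import sys
    for n in('side','top'):
        c={k:v for k,v in np.load(n+sys.argv[1]+'.npz').items()}; meas(c)
E
python3 meas.py 19; python3 -c "
from h import *
go(V(-.072,0,.16))"
```

```text
plate 71 vice xy [ 0.0102 -0.0004] rect [10.1 -0.9] [50.5 33.3] 88.1
tab 13 [-0.072  0.   ]
plate 189 vice xy [ 0.0096 -0.0001] rect [9.8 0.2] [34.9 49.7] 0.1
tab 29 [-0.0729 -0.0015]
now [ 0.5603 -0.171   0.1675] head 0.1916 t 23.6 f [-0.73 -0.02  0.23] w 1.002
shift now axes [ 0.0093 -0.0861  0.0007] turn -0.0004 | shift after turn [np.float64(0.0075), np.float64(-0.0863), np.float64(0.0007)]
```

Call:
play_rows --increments "0 -0.02 0 0;0 -0.024 0 0;0 -0.024 0 0;0 -0.018 0 0;0.02 0 0 0;0.02 0 0 0;0 0 0 0"

```text
clock: 24.3
position: [0.4666, -0.1868, 0.1217]
ee_rot: [0.443, 0.554, -0.457, 0.537]
ft_force: [-0.2, 0.1, -0.4]
grip_width: 1.001
```

```bash
python3 -c "
from h import *
go(V(-.072,0,.06));tilt()"
```

```text
now [ 0.4666 -0.1868  0.1217] head 0.1915 t 24.3 f [-0.22  0.09 -0.41] w 1.001
shift now axes [0.0614 0.0106 0.0034] turn -0.0005 | shift after turn [np.float64(0.0617), np.float64(0.0087), np.float64(0.0031)]
toolx [-3.100e-02 -5.000e-04 -9.995e-01] in vice: x,y [-0.0305  0.0054]
```

Call:
play_rows --increments "0 0.01 0.003 0;0.02 0.0 0 0;0.02 0 0 0;0.016 0 0 0;0 0 0 0"

```text
clock: 24.8
position: [0.4802, -0.1878, 0.0662]
ee_rot: [0.443, 0.553, -0.456, 0.538]
ft_force: [-0.0, 0.1, 0.9]
grip_width: 1.0
```

```bash
python3 -c "
from h import *
go(V(-.072,0,.06));tilt()"
```

```text
now [ 0.4802 -0.1878  0.0662] head 0.1925 t 24.8 f [-0.05  0.13  0.95] w 1.0
shift now axes [ 0.0063 -0.0042 -0.0005] turn 0.0005 | shift after turn [np.float64(0.0062), np.float64(-0.0044), np.float64(-0.0005)]
toolx [-2.820e-02 -5.000e-04 -9.996e-01] in vice: x,y [-0.0278  0.0049]
```

Call:
play_rows --increments "0.006 -0.004 0 0;0 0 0 0;0 0 0 0;0 0 0 0;0 0 0 0;0 0 0 0;0 0 0 0;0 0 0 0" --hand 1 --squeeze 60

```text
clock: 25.6
position: [0.4789, -0.1891, 0.0637]
ee_rot: [0.444, 0.552, -0.455, 0.54]
ft_force: [-0.6, 0.2, -1.3]
grip_width: 0.14
```

Call:
play_rows --increments "0 0.005 0 0;0 0.004 0 0;0 0.004 0 0;0 0.003 0 0"

```text
clock: 26.0
position: [0.4934, -0.1863, 0.0636]
ee_rot: [0.443, 0.553, -0.457, 0.538]
ft_force: [-6.8, 0.6, 6.2]
grip_width: 0.139
```

```bash
python3 -c "
from h import *
go(V(-.052,0,.06));tilt()"
```

```text
now [ 0.4934 -0.1863  0.0636] head 0.1918 t 26.0 f [-6.84  0.64  6.23] w 0.139
shift now axes [ 0.0035  0.0025 -0.0016] turn -0.0002 | shift after turn [np.float64(0.0036), np.float64(0.0024), np.float64(-0.0016)]
toolx [-0.0285 -0.0023 -0.9996] in vice: x,y [-0.0284  0.0032]
```

Call:
play_rows --increments "0 0.002 0 0;0 0.002 0 0"

```text
clock: 26.2
position: [0.4971, -0.1856, 0.0636]
ee_rot: [0.442, 0.553, -0.457, 0.538]
ft_force: [-6.3, -0.6, 5.9]
grip_width: 0.137
```

Call:
play_rows --increments "0 0.002 0 0;0 0.002 0 0"

```text
clock: 26.4
position: [0.4974, -0.1855, 0.0635]
ee_rot: [0.44, 0.555, -0.46, 0.535]
ft_force: [-17.7, 0.8, 16.2]
grip_width: 0.136
```

Call:
play_rows --increments "0 0.003 0 0;0 0.003 0 0;0 0.003 0 0"

```text
clock: 26.7
position: [0.4971, -0.1856, 0.0636]
ee_rot: [0.436, 0.56, -0.466, 0.529]
ft_force: [-20.1, 1.1, 19.3]
grip_width: 0.136
```

```bash
python3 -c "
from h import *
go(V(-.053,0,.06));tilt()
for n in('side','top'):
  c=camera(n);np.savez(n+'20.npz',**c); x,y=(240,120) if n=='side' else (290,150); cv2.imwrite('pics/%s20.png'%n,cv2.resize(c['img'][y:y+80,x:x+80],None,fx=7,fy=7,interpolation=2))"; python3 meas.py 20
```

```text
now [ 0.4971 -0.1856  0.0636] head 0.1872 t 26.7 f [-20.11   1.06  19.26] w 0.136
shift now axes [ 0.0037 -0.0023 -0.0015] turn -0.0048 | shift after turn [np.float64(0.0036), np.float64(-0.0025), np.float64(-0.0016)]
toolx [-0.0604 -0.0036 -0.9982] in vice: x,y [-0.06   0.008]
plate 70 vice xy [ 0.0166 -0.0006] rect [17.1 -1. ] [50.2 33.3] 88.3
tab 10 [-0.2825 -0.1513]
plate 149 vice xy [0.0179 0.0048] rect [16.   1.2] [47.6 35. ] 89.8
tab 32 [-0.2824 -0.1518]
```

View pics/side20.png

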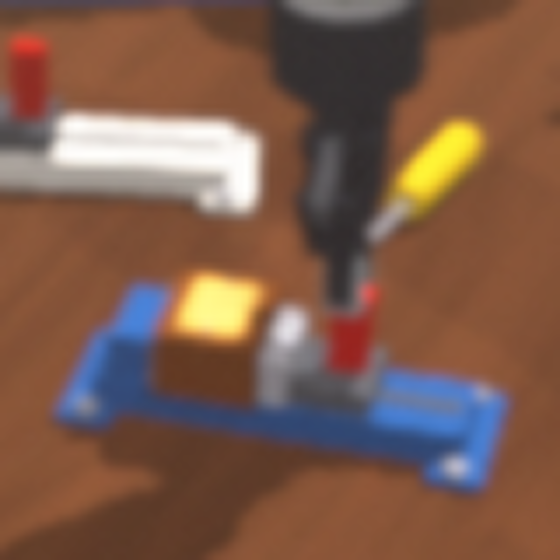

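Call:
play_rows --increments "0 0.001 0 0;0 0 0 0;0 0 0 0;0 0 0 0;0 0 0 0;0 0 0 0" --hand -1

```text
clock: 27.4
position: [0.5005, -0.185, 0.0634]
ee_rot: [0.437, 0.559, -0.465, 0.53]
ft_force: [-0.6, 0.1, 0.6]
grip_width: 0.999
```

Call:
play_rows --increments "-0.015 0 0 0;-0.02 0 0 0;-0.025 0 0 0;-0.03 0 0 0;-0.03 -0.02 0 0;0 -0.02 0 0;0 0 0 0"

```text
clock: 28.1
position: [0.4684, -0.1914, 0.1969]
ee_rot: [0.437, 0.559, -0.463, 0.531]
ft_force: [0.0, 0.3, -0.2]
grip_width: 0.999
```

```bash
python3 -c "
from h import *
go(V(-.053,0,.06));tilt()
for n in('side','top'):
  c=camera(n);np.savez(n+'21.npz',**c); x,y=(240,120) if n=='side' else (290,150); cv2.imwrite('pics/%s21.png'%n,cv2.resize(c['img'][y:y+80,x:x+80],None,fx=7,fy=7,interpolation=2)); cv2.imwrite('pics/%sfull.png'%n,c['img'])"; python3 meas.py 21
```

```text
now [ 0.4684 -0.1914  0.1969] head 0.19 t 28.1 f [ 0.03  0.28 -0.2 ] w 0.999
shift now axes [ 0.1353  0.034  -0.0011] turn -0.002 | shift after turn [np.float64(0.1369), np.float64(0.0268), np.float64(-0.0018)]
toolx [-0.0534 -0.004  -0.9986] in vice: x,y [-0.0531  0.0063]
plate 74 vice xy [ 0.016  -0.0006] rect [16.1 -0.5] [51.5 35. ] 89.2
tab 11 [-0.0551  0.0013]
plate 190 vice xy [0.0159 0.0002] rect [16.   0.4] [49.4 35. ] 89.8
tab 24 [ 0.1831 -0.2095]
```

View pics/side21.png

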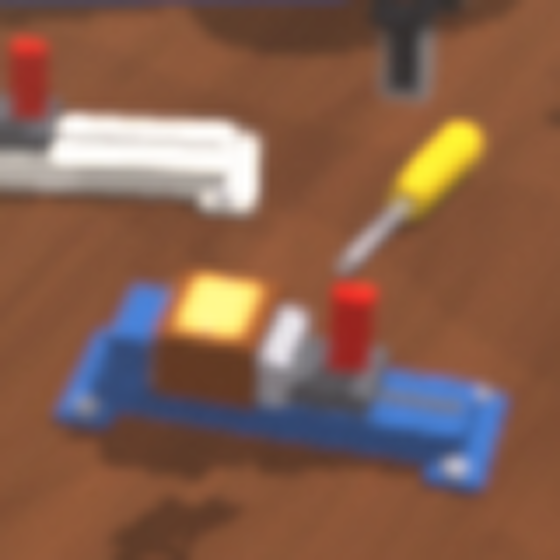

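View pics/top21.png

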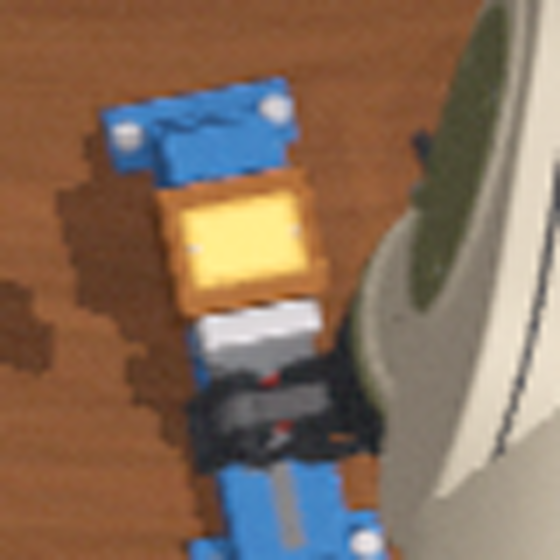

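```bash
python3 -c "
from h import *
c={k:v for k,v in np.load('top21.npz').items()}; s={k:v for k,v in np.load('side21.npz').items()}
def tv(p): return np.round([(p[:2]-O)@d,(p[:2]-O)@e],4)
for q in((197,322),(318,302),(257,312)): print('jaw face top-edge',tv(onz(c,[np.array([290,150])+(np.array(q)+.5)/7-.5],.05)[0]))
for q in((158,190),(300,170),(326,285),(185,312)): print('plinth top corner',tv(onz(c,[np.array([290,150])+(np.array(q)+.5)/7-.5],.062)[0]))
t0={k:v for k,v in np.load('top0.npz').items()};s0={k:v for k,v in np.load('side0.npz').items()}
def cen(c,box,f):
  x0,y0,x1,y1=box; H,S,Vv=[a.astype(int) for a in cv2.split(cv2.cvtColor(c['img'],cv2.COLOR_BGR2HSV))]
  ys,xs=np.nonzero(f(H,S,Vv)[y0:y1,x0:x1]); return np.round([xs.mean()+x0,ys.mean()+y0,len(xs)],2)
Y=lambda H,S,V:(H>18)&(H<32)&(S>120)&(V>120); Wt=lambda H,S,V:(S<60)&(V>150)
for a in(s0,s): print('side driver',cen(a,(290,135,315,155),Y),'cup',cen(a,(195,165,225,200),Y),'tin',cen(a,(175,270,215,305),Wt))
for a in(t0,c): print('top cup',cen(a,(245,120,280,155),Y),'tin',cen(a,(125,185,155,212),Wt))
"
```

```text
jaw face top-edge [-0.0138  0.0249]
jaw face top-edge [-0.0146 -0.0278]
jaw face top-edge [-0.0141 -0.0012]
plinth top corner [0.0436 0.032 ]
plinth top corner [ 0.0413 -0.0294]
plinth top corner [-0.0093 -0.0301]
plinth top corner [-0.0099  0.031 ]
side driver [302.35 143.15 101.  ] cup [210.64 176.65 169.  ] tin [193.97 285.7  473.  ]
side driver [302.3  143.21 100.  ] cup [210.62 176.69 171.  ] tin [193.97 285.7  473.  ]
top cup [262.04 136.25 392.  ] tin [139.93 197.99 344.  ]
top cup [262.04 136.27 388.  ] tin [139.96 198.01 341.  ]
```

Call:
play_rows --increments "0 -0.012 0 0;0 0 0 0;0 0 0 0;0.02 0 0 0;0.025 0 0 0;0.025 0 0 0;0.025 0 0 0;0.02 0 0 0;0.01 0 0 0;0 0 0 0" --hand 1

```text
clock: 29.2
position: [0.4523, -0.191, 0.0661]
ee_rot: [0.436, 0.561, -0.461, 0.531]
ft_force: [0.6, -0.1, 0.8]
grip_width: 0.002
```

```bash
python3 -c "
from h import *
go(V(-.074,0.001,.066));tilt()
c=camera('side');cv2.imwrite('pics/side22.png',cv2.resize(c['img'][120:200,240:320],None,fx=7,fy=7,interpolation=2))"
```

```text
now [ 0.4523 -0.191   0.0661] head 0.1951 t 29.2 f [ 0.57 -0.07  0.81] w 0.002
shift now axes [-0.0011  0.0216  0.0007] turn 0.0031 | shift after turn [np.float64(0.0001), np.float64(0.0216), np.float64(0.0006)]
toolx [-5.450e-02 -5.000e-04 -9.985e-01] in vice: x,y [-0.0536  0.0099]
```

View pics/side22.png

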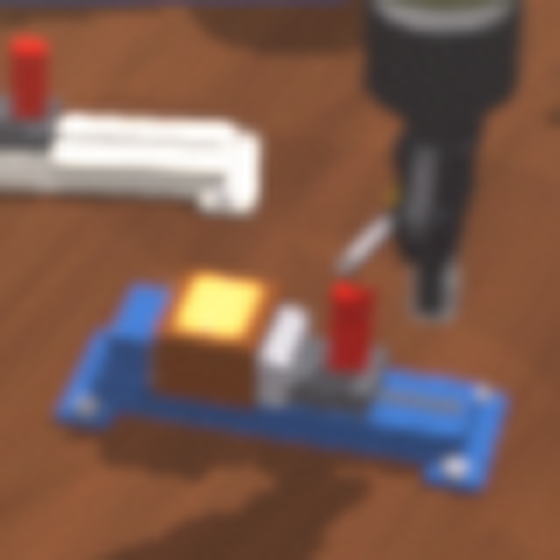

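Call:
play_rows --increments "0 0.008 0 0;0 0.007 0 0;0 0.004 0 0;0 0.003 0 0"

```text
clock: 29.65
position: [0.4727, -0.1883, 0.0679]
ee_rot: [0.435, 0.562, -0.464, 0.53]
ft_force: [-23.1, -1.7, 14.0]
grip_width: -0.004
```

Call:
play_rows --increments "0 0.003 0 0;0 0.003 0 0"

```text
clock: 29.85
position: [0.4723, -0.1884, 0.0679]
ee_rot: [0.432, 0.565, -0.468, 0.525]
ft_force: [-18.1, 0.6, 13.9]
grip_width: -0.001
```

Call:
play_rows --increments "0 -0.01 0 0;0 -0.012 0 0;-0.02 0 0 0;-0.03 0 0 0;-0.03 -0.01 0 0;-0.03 -0.02 0 0;-0.02 -0.02 0 0;0 0 0 0;0 0 0 0"

```text
clock: 30.75
position: [0.4095, -0.2024, 0.2109]
ee_rot: [0.433, 0.562, -0.467, 0.528]
ft_force: [0.4, 0.0, 0.3]
grip_width: -0.001
```

```bash
python3 -c "
from h import *
go(V(-.073,0,.15))
for n in('side','top'):
  c=camera(n);np.savez(n+'23.npz',**c); cv2.imwrite('pics/%s23.png'%n,c['img'])"; python3 meas.py 23
```

```text
now [ 0.4095 -0.2024  0.2109] head 0.1913 t 30.75 f [0.38 0.04 0.26] w -0.001
shift now axes [ 0.0561  0.0707 -0.001 ] turn -0.0007 | shift after turn [np.float64(0.0609), np.float64(0.0667), np.float64(-0.0014)]
plate 73 vice xy [ 0.016 -0.001] rect [16.1 -1. ] [50.4 35. ] 89.2
tab 11 [-0.0551  0.0013]
plate 190 vice xy [0.0158 0.0002] rect [16.   0.4] [49.4 35. ] 89.8
tab 28 [-0.0543 -0.0019]
```

View pics/side23.png

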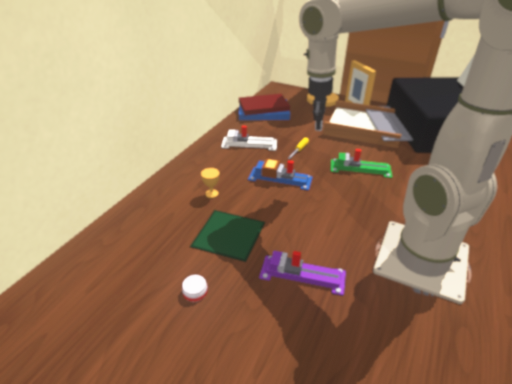

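View pics/top23.png

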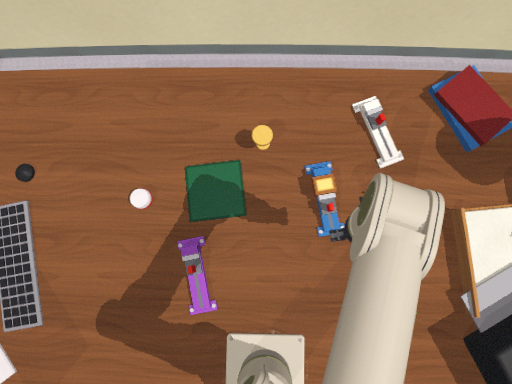

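Call:
play_rows --increments "0 0 0 0;0 0 0 0;0 0 0 0;0 0 0 0;0 0 0 0;0 0 0 0" --hand -1

```text
clock: 31.45
position: [0.4096, -0.2007, 0.2067]
ee_rot: [0.432, 0.566, -0.466, 0.526]
ft_force: [-0.1, -0.4, -0.2]
grip_width: 0.991
```

```bash
python3 -c "
from h import *
o=get_obs();print(o['clock'],o['grip_width'],o['ft_force'])
print(workorder.hand_in())"
```

```text
31.45 0.9907716692901931 [-0.05800296 -0.40265954 -0.23434255]
the job is handed in; nothing more can be done
None
```

The plinth is back in the blue vice with the nameplate up, and I handed the job in at 31.5 s; no verdict came back.

**What I did:** I opened the slide jaw by its tab and lifted the plinth onto the leather pad. There I let go and tipped it over with closed fingers so the brass faced up. I then picked it up again, set it on the bed between the jaws and slid the jaw shut. I let go, then pushed the tab once more from behind as a check.

**Last checks:**
- **Position:** both cameras put the nameplate centre about 16 mm along the vice from its origin (target 17 ± 3 mm). It is within 1 mm of centre across the jaws and square to within about 1°.
- **Tightness:** each push on the jaw stalled at about 18–23 N, and on the second push the jaw did not move.
- **Bystanders:** the cup and tin (both cameras) and the screwdriver (side camera) had not moved by more than about 0.1 pixel. I measured this just before the final push, and the last pictures look the same. The gripper was open and clear of everything at hand-in.

**One disagreement:** the pictures of the tab and the jaw edge gave an opening of about 57–59 mm, and the limit is 58 mm. The arm's position when the push stalled gave about 56 mm, which is the plinth's own width. I put the difference down to coarse pixels (about 3 mm each) and trusted the stall.

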